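# Tip a power module onto its heat sink and clamp it in the cradle

### The arm

A 6-joint arm with a two-finger parallel gripper is mounted at the origin on the work surface. World frame = base frame: x ahead of the robot, y to its left, z up, the work surface at z = 0. Lengths are in m, angles in rad, forces in N, time in s.
With the tool pointing down it reaches from about 0.325 to 0.75 m from the base axis. Payload 7.6 kg.
Tool frame: the origin (TCP) lies on the mounting face of the last link; the fingertips stand tip_extent ahead of it and the grasp point (between the pads) lies 155 mm ahead of it (tip_extent is the distance from the TCP to the fingertips, in m); y points along the fingers, x is the direction in which the jaws open and shut, and the axes are right-handed (so a half turn about y gives the same grasp; the last joint's range is limited). The gripper opens to 85 mm and grips with 20 to 120 N. Pads are 22 mm wide; open, the fingers measure 114 mm over their backs; the gripper's body (76 mm by 85 mm) begins 54 mm behind the grasp point. The pads swing forward as they close: fully open they stand 13 mm farther back than shut.
Start: joints at [1.159, 0.052, 1.401, -0, 1.689, -0.07], TCP at [0.176, 0.495, 0.405] pointing down, gripper open.
Joint ranges: [-2.9, 2.9], [-0.91, 2.17], [0.12, 2.37], [-1.06, 4.2], [0.26, 2.73], [-2.93, 2.93]. Speed limits (rad/s): [2.57, 2.57, 3.01, 3.14, 3.14, 3.14].

### API

Orientations are given as a 3x3 rotation matrix whose columns are the frame's x, y, z axes.
In Python, from plant import * gives the robot as it stands. The module is installed in compiled form; this text tells all that it offers.
- The arm moves only by the tool drive_tool, never from a script. Its argument "motion" is a list of rows, each a list of 3 entries, a list of its own where there are three numbers: the turn, a rotation vector about the tool's x, y, z in rad, then the shift along the tool's x, y, z in m, then the opening, from -1 (shut) to 1 (fully open). A call has 1 to 12 rows; each row is the pose to reach, as a shift and turn from the pose measured when the call began, along the tool's axes at that moment; what a row does not reach only later rows make up. A row lasts 1/10 s, in which the tool goes at most 50 mm and 8.59 degrees, less where a joint would pass 70% of its speed; a pose out of reach is approached as far as the arm can. A call with a gripper value outside its range is refused whole. The fingers move at their own pace and stop on an object; "newtons" is the grip in N (left out, the last holds). Time passes only in rows, so rows that repeat a pose let the fingers close. It gives the time, the measured TCP pose, the force and the opening at its end, in the units of the state.
- sense(): the state, without advancing time (a new reading comes with each control period).
- capture(name): name is "scene" or "top" or "wrist"; returns the picture (400x640x3 uint8, red, green, blue); there is no depth.
- camera_params(name): a dict with "fx", "fy", "cx", "cy" (pixels), "k1" (the pictures are not rectified: a ray, as slopes to the right and down, at radius r is drawn at 1 + k1 r^2 times it, then the intrinsics apply), "R" (3x3) and "t" (3): a world point X has camera coordinates R X + t. Camera axes: x right, y down, z forward; pixel columns grow to the right and rows downward; lengths in m; the calibration is good to about 2 mm. A picture is of the moment at which its call begins: read the wrist's pose just before it. camera_params takes no time and is no camera call; for the wrist camera it gives the pose at the moment of the call.
- finish_job(): hands the job in, once; it reports no verdict.
Trained networks look in the newest picture that a camera, given by its name, has taken for a name from the list of things; names that differ only in an ending like _2 or _b are one class to them, and where a whole thing is asked for, a point or a joint stands for the part that bears it (a point fixed in the world has none). Each returns a list of dicts, best first, with "conf" (0 to 1); they miss things now and then, are a little off and sometimes report something else, mostly with a low value. They report only what shows in the picture. A call takes as long as a camera call.
- spot_in(camera, target): "extent" ([left, top, right, bottom] in pixels, round what is visible of it).
- spot_point(camera, target): "uv" ([column, row] in pixels: a listed point, or the origin of a listed thing).
The state is a dict: "time": time; "qpos": joint angles; "joint_velocities": joint speeds; "joint_efforts": joint torques, N m; "tcp_pos": TCP position; "ee_rot": TCP orientation; "force": force on the tool from outside, world axes, zero at the start; "ft_torque": the same for the moment, N m; "width": finger opening in m.
Only numpy, scipy, OpenCV 4.12 (cv2) and the standard library are available. Lean on these libraries where they do the work, as an engineer would, in place of code of your own. Each camera call takes 0.05 s, during which the arm holds its last target.

### The job

Stand the yellow-capped power module on the rubber mat and let go, then tip it over with a light push high on its side (do not turn it over in the grip) so that it comes to lie on the mat on its silver heat-sink fins. Take it up again, lay it fins down in the wooden cradle with its yellow end towards the grey end stop, and slide the orange jaw up until the module is held between jaw and stop. Leave the other modules and the things on the bench where they are.

Things in the scene. Friction and masses are not known exactly. Their poses are not given: they have to be found in the camera images.
- yellow_module_center (a point): Centre of the yellow-capped black box to work on: 48 mm (x) by 52 mm (y) by 120 mm (z), about 0.4 kg, first standing, fins roughly away from the robot. +z points to the yellow end. The +x face carries the silver heat-sink fins (24 mm from here); the -x face has a white plate and two brass dots. Standing, grip it near the top (the gripper's body must clear it); it topples once leaned 22 degrees.
- yellow_module: The same yellow-capped module; this origin is the centre of its plain end (its underside when standing), axes as for its centre.
- yellow_module_cap (a point): Centre of the outer surface of the module's yellow end, 60 mm from its centre; axes as for its centre.
- mat_top (a point): Centre of the top surface of the dark rubber mat with two thin green lines, 260 mm (x) by 140 mm (y), 6 mm thick, fixed to the bench. Large enough for the module to fall along its x direction.
- cradle_seat (a point): Point on the floor and centre line of the fixed wooden slatted cradle, 16 mm above the bench. +x runs along it to the grey stop, whose face is at x = 100 mm. Floor x -160 to 130 mm, 120 mm wide. Four orange guides, 12 mm high and 12 mm thick, leave a 62 mm wide channel for the module; they span x -50 to -15 and 62 to 100 mm on both sides, and between them the sides are open for fingers.
- stop_face (a point): Foot of the grey end stop's face (45 mm high, 90 mm wide) on the cradle's centre line, at floor level. Same axes as the cradle; the module goes on its -x side.
- jaw (a joint): Travel of the sliding orange jaw towards the stop, in m (0 to 0.105): its front face is at cradle x = -105 mm + travel. It reads 0.085 when it holds the module against the stop. It takes some 2 N to slide, plus the module's friction (up to 6 N) when it pushes that, and stays where it is left.
- jaw_back (a point): Centre of the rear face of the orange jaw block, the face away from the stop (30 mm behind its front face). The block is 50 mm wide, 42 mm high; this point is 38 mm above the bench, the block's top 60 mm. A black knob 18 mm across stands 30 mm above the block, its axis 15 mm in front of this point. Axes as for the cradle.
- red_module_center (a point): Centre of a standing module of the same shape with a red cap; leave it alone.
- blue_module_center (a point): Centre of a standing module of the same shape with a blue cap; leave it alone.
- tape_mid (a point): Centre of a roll of blue tape lying flat, 90 mm across, 24 mm high; leave alone.
- screwdriver_grip (a point): Handle of a yellow screwdriver 180 mm long lying on the bench; leave alone.
- jar_mid (a point): Centre of a jar with a red lid, 60 mm across, 75 mm high; leave alone.
- can_mid (a point): Centre of a white can, 52 mm across, 110 mm high; leave alone.
- mat: The same mat; this origin is the centre of its underside, on the bench.

How it is judged:
On the way, in this order (a step that is already met when the one before it is completed fails the run):
1. the yellow-capped module stands upright on the mat, let go and still (x of yellow_module_center in the frame of mat_top between -0.13 and 0.13 m and y of yellow_module_center in the frame of mat_top between -0.075 and 0.075 m and linear speed of yellow_module below 0.02 m/s and angular speed of yellow_module below 0.15 rad/s and angle between yellow_module_center's own z axis and vertical below 0.08 rad and height (world z) of yellow_module_center below 0.07 m and contact force between the fingers and yellow_module below 0.1 N), for 0.2 s.
2. it is tipping, its foot still on the mat (x of yellow_module_center in the frame of mat_top between -0.13 and 0.13 m and y of yellow_module_center in the frame of mat_top between -0.075 and 0.075 m and angle between yellow_module_center's own z axis and vertical between 0.3 and 1.3 rad and contact force between yellow_module and mat above 0.05 N).
3. it lies still on the mat on its heat-sink fins, let go (x of yellow_module_center in the frame of mat_top between -0.13 and 0.13 m and y of yellow_module_center in the frame of mat_top between -0.075 and 0.075 m and linear speed of yellow_module below 0.02 m/s and angular speed of yellow_module below 0.15 rad/s and angle between yellow_module_center's own x axis and vertical above 3 rad and height (world z) of yellow_module_center below 0.036 m and contact force between the fingers and yellow_module below 0.1 N), for 0.2 s.
At the end, for the whole second after the job is handed in: The yellow-capped module lies fins down on the cradle's floor between the guides (within 8 mm of the centre line), its yellow end within 3 mm of the grey stop, the orange jaw slid up to within 4 mm of the position where it holds the module against the stop, everything let go and at rest (angle between yellow_module_center's own x axis and vertical above 3.05 rad and z of yellow_module_center in the frame of cradle_seat between 0.02 and 0.028 m and y of yellow_module_center in the frame of cradle_seat between -0.008 and 0.008 m and x of yellow_module_cap in the frame of cradle_seat above 0.097 m and value of joint jaw above 0.081 m and linear speed of yellow_module below 0.02 m/s and angular speed of yellow_module below 0.15 rad/s); the robot touches nothing.
It fails at once if the module is gripped, or shoved with more than 15 N, while it tips over (angle between yellow_module_center's own z axis and vertical between 0.3 and 1.1 rad and contact force between the fingers and yellow_module above 15 N).
It fails at once if another module or a thing on the bench is moved by more than 30 mm or knocked over (distance of any of red_module_center, blue_module_center, tape_mid, screwdriver_grip, jar_mid, can_mid from where it was at the start of the episode above 0.03 m).
It also fails if it takes over 64 s, if anything falls off the work surface, if the arm or the gripper's body presses on something with over 40 N, if the wrist force passes 120 N, or if a joint passes its speed limit or range.

## Working session

There is one attempt and no reset: what is moved stays moved. The work goes in short steps, Python scripts to look and compute and a tool call to move; the robot and the scene stay as the last step left them, time stands still between calls to the robot, and variables do not carry over. Pictures are saved under pics/ and viewed, and the job is handed in when it is done.

Besides the shell and the picture viewer there is one more tool, called after "Call:" as name([rows], argument=value, ...), one row to a line, values as JSON. drive_tool: Moves the arm, as the interface text tells. Its arguments: {"type":"object","properties":{"motion":{"type":"array"},"newtons":{"type":"number"}},"required":["motion"]}

```bash
mkdir -p pics; cat > h.py <<'E'
from plant import *
import numpy as np, cv2
def save(cam,name):
    im=capture(cam); cv2.imwrite('pics/'+name+'.png',im[:,:,::-1]); return im
def ray(cam,uv,P=None):
    P=P or camera_params(cam)
    d=np.array([(uv[0]-P['cx'])/P['fx'],(uv[1]-P['cy'])/P['fy']])
    s=d.copy()
    for _ in range(30): s=d/(1+P['k1']*(s@s))
    R=np.array(P['R']);t=np.array(P['t'])
    v=R.T@np.array([s[0],s[1],1]); return -R.T@t, v/np.linalg.norm(v)
def atz(cam,uv,z,P=None):
    o,v=ray(cam,uv,P); return o+v*(z-o[2])/v[2]
def proj(cam,X,P=None):
    P=P or camera_params(cam)
    c=np.array(P['R'])@np.array(X)+np.array(P['t']); s=c[:2]/c[2]; s=s*(1+P['k1']*(s@s))
    return np.array([P['fx']*s[0]+P['cx'],P['fy']*s[1]+P['cy']])
def tri(r):
    A=np.zeros((3,3));b=np.zeros(3)
    for o,v in r:
        M=np.eye(3)-np.outer(v,v);A+=M;b+=M@o
    return np.linalg.solve(A,b)
def pts(cam,names):
    for n in names:
        r=spot_point(cam,n)
        print(cam,n,[(np.round(q['uv'],1).tolist(),round(q['conf'],2)) for q in r[:3]])
E
python3 - <<'E'
from h import *
s=sense();print({k:np.round(v,3).tolist() for k,v in s.items()})
for c in('scene','top','wrist'):
    save(c,c+'0');P=camera_params(c);print(c,{k:np.round(v,3).tolist() for k,v in P.items()})
E
```

```text
{'time': 0.0, 'qpos': [1.159, 0.053, 1.402, -0.0, 1.689, -0.07], 'joint_velocities': [0.002, 0.001, 0.001, -0.0, -0.0, -0.0], 'joint_efforts': [0.0, -38.167, -36.019, -0.0, 0.006, 0.0], 'tcp_pos': [0.176, 0.495, 0.404], 'ee_rot': [[0.335, -0.001, -0.942], [0.942, -0.001, 0.335], [-0.002, -1.0, 0.0]], 'force': [-0.699, -0.316, 0.143], 'ft_torque': [0.034, -0.009, -0.019], 'width': 0.085}
scene {'fx': 411.962, 'fy': 411.962, 'cx': 324.064, 'cy': 202.109, 'k1': 0.036, 'R': [[-0.433, 0.901, 0.011], [0.748, 0.366, -0.554], [-0.503, -0.232, -0.832]], 't': [0.236, -0.391, 1.503]}
top {'fx': 507.585, 'fy': 507.585, 'cx': 321.005, 'cy': 208.992, 'k1': -0.045, 'R': [[0.003, -1.0, 0.019], [-0.991, -0.005, -0.131], [0.131, -0.018, -0.991]], 't': [0.032, 0.619, 1.308]}
wrist {'fx': 338.848, 'fy': 338.848, 'cx': 319.388, 'cy': 205.058, 'k1': 0.018, 'R': [[0.335, 0.942, -0.002], [0.892, -0.317, 0.321], [0.302, -0.109, -0.947]], 't': [-0.524, -0.042, 0.381]}
```

View pics/scene0.png

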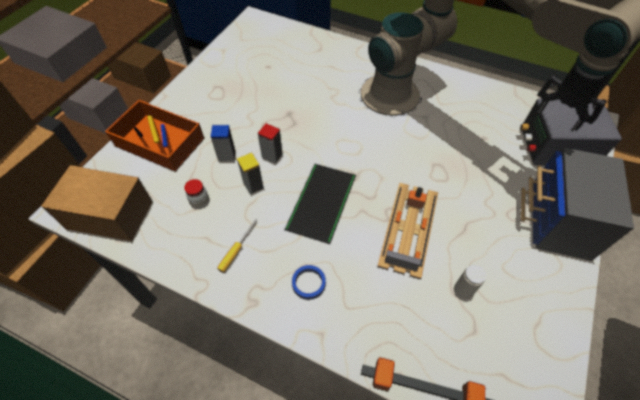

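View pics/top0.png

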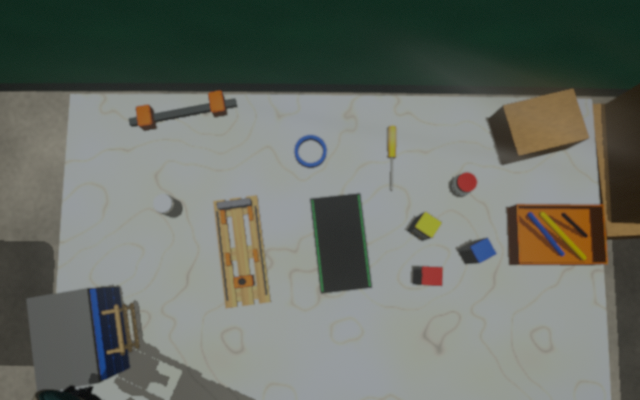

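View pics/wrist0.png

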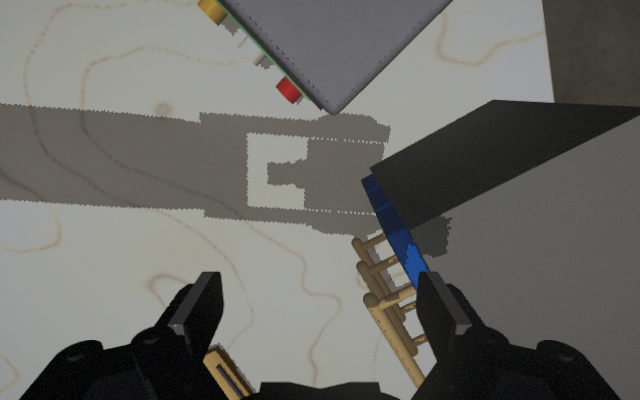

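```bash
python3 - <<'E'
from h import *
for c in('scene','top'):
    pts(c,['yellow_module_center','yellow_module_cap','yellow_module','mat_top','cradle_seat','stop_face','jaw_back','red_module_center','blue_module_center','tape_mid','jar_mid','can_mid','screwdriver_grip'])
E
```

```text
scene yellow_module_center [([249.2, 175.3], 0.94)]
scene yellow_module_cap [([244.8, 162.0], 0.74), ([253.6, 187.1], 0.64)]
scene yellow_module [([252.5, 190.1], 0.58)]
scene mat_top [([256.0, 186.7], 0.73), ([319.4, 196.6], 0.71)]
scene cradle_seat [([408.3, 228.4], 0.73)]
scene stop_face [([402.7, 259.5], 0.73)]
scene jaw_back [([418.4, 197.2], 0.68)]
scene red_module_center [([269.6, 144.0], 0.84)]
scene blue_module_center [([222.9, 142.1], 0.84), ([466.5, 280.3], 0.51)]
scene tape_mid [([308.0, 280.7], 0.56), ([196.8, 192.0], 0.32)]
scene jar_mid [([197.1, 191.1], 0.62)]
scene can_mid [([467.0, 280.5], 0.77), ([399.6, 262.3], 0.51)]
scene screwdriver_grip [([232.0, 254.9], 0.58)]
top yellow_module_center [([423.5, 227.3], 0.68)]
top yellow_module_cap [([426.3, 222.9], 0.76)]
top yellow_module [([419.1, 230.1], 0.63), ([339.6, 245.7], 0.26)]
top mat_top [([460.1, 185.5], 0.69)]
top cradle_seat [([243.5, 243.3], 0.8), ([475.1, 252.4], 0.18)]
top stop_face [([237.8, 206.6], 0.9)]
top jaw_back [([243.5, 285.1], 0.67)]
top red_module_center [([426.9, 276.3], 0.77)]
top blue_module_center [([475.2, 251.2], 0.78), ([426.5, 221.9], 0.62)]
top tape_mid []
top jar_mid [([465.1, 187.7], 0.84)]
top can_mid [([169.2, 206.8], 0.61)]
top screwdriver_grip [([390.9, 144.9], 0.67)]
```

```bash
python3 - <<'E'
from h import *
im=cv2.imread('pics/top0.png')
cv2.imwrite('pics/topc.png',cv2.resize(im[130:310,200:500],None,fx=2.66,fy=2.66,interpolation=cv2.INTER_CUBIC))
print('cap',atz('top',(426.3,222.9),.12),atz('scene',(244.8,162),.12),'c',atz('top',(423.5,227.3),.06),atz('scene',(249.2,175.3),.06),'foot',atz('top',(419.1,230.1),0))
for n,u,z in [('red',(426.9,276.3),.06),('blue',(475.2,251.2),.06),('jar',(465.1,187.7),.037),('can',(169.2,206.8),.055),('seat',(243.5,243.3),.016),('stop',(237.8,206.6),.016),('jb',(243.5,285.1),.038),('matq',(340,243),.006),('sd',(391,145),.01)]: print(n,atz('top',u,z).round(3))
for n,u,z in [('seat',(408.3,228.4),.016),('stop',(402.7,259.5),.016),('jb',(418.4,197.2),.038),('mat',(319.4,196.6),.006),('tape',(308,280.7),.012)]: print('s',n,atz('scene',u,z).round(3))
hsv=cv2.cvtColor(im,cv2.COLOR_BGR2HSV)
m=cv2.inRange(hsv,(22,120,60),(35,255,255));m[:, :410]=0;m[:,445:]=0;m[:205]=0;m[245:]=0
c=max(cv2.findContours(m,0,2)[0],key=cv2.contourArea);r=cv2.minAreaRect(c);print(r)
B=np.array([atz('top',p,.12) for p in cv2.boxPoints(r)]);print(B.round(3),B.mean(0));e=np.diff(B[:,:2],axis=0);print(np.linalg.norm(e,axis=1),np.degrees(np.arctan2(e[:,1],e[:,0])))
m=(im.max(2)<75).astype(np.uint8)*255; 
mm=cv2.inRange(im,(0,0,0),(90,110,60));
m=np.zeros_like(m);m[180:305,300:380]=((im[180:305,300:380].min(2)<75)*255)
c=max(cv2.findContours(m,0,2)[0],key=cv2.contourArea);r=cv2.minAreaRect(c);print(r)
B=np.array([atz('top',p,.006) for p in cv2.boxPoints(r)]);print(B.round(3),B.mean(0));e=np.diff(B[:,:2],axis=0);print(np.linalg.norm(e,axis=1),np.degrees(np.arctan2(e[:,1],e[:,0])))
E
```

```text
cap [ 0.57485364 -0.22803563  0.12      ] [ 0.57532741 -0.23640394  0.12      ] c [ 0.56954545 -0.23406858  0.06      ] [ 0.57481228 -0.23211406  0.06      ] foot [ 0.56758808 -0.23511338  0.        ]
red [ 0.442 -0.24   0.06 ]
blue [ 0.507 -0.369  0.06 ]
jar [ 0.68  -0.355  0.037]
can [0.621 0.433 0.055]
seat [0.529 0.241 0.016]
stop [0.628 0.259 0.016]
jb [0.418 0.236 0.038]
matq [ 0.531 -0.018  0.006]
sd [ 0.803 -0.16   0.01 ]
s seat [0.513 0.249 0.016]
s stop [0.612 0.268 0.016]
s jb [0.413 0.242 0.038]
s mat [ 0.519 -0.029  0.006]
s tape [0.777 0.064 0.012]
((427.2323303222656, 224.42059326171875), (20.47796630859375, 18.5605525970459), 32.47119140625)
[[ 0.565 -0.196  0.12 ]
 [ 0.605 -0.222  0.12 ]
 [ 0.577 -0.265  0.12 ]
 [ 0.538 -0.239  0.12 ]] [ 0.57109181 -0.23031978  0.12      ]
[0.04738312 0.05110266 0.04731539] [ -33.33065256 -122.67376909  146.37641499]
((340.3054504394531, 242.84642028808594), (93.8235092163086, 49.5991096496582), 83.2901611328125)
[[ 0.651  0.063  0.006]
 [ 0.667 -0.072  0.006]
 [ 0.415 -0.099  0.006]
 [ 0.399  0.033  0.006]] [ 0.5330314  -0.01872336  0.006     ]
[0.13594975 0.25424864 0.13292228] [ -82.90174741 -173.75122922   96.70873167]
```

View pics/topc.png

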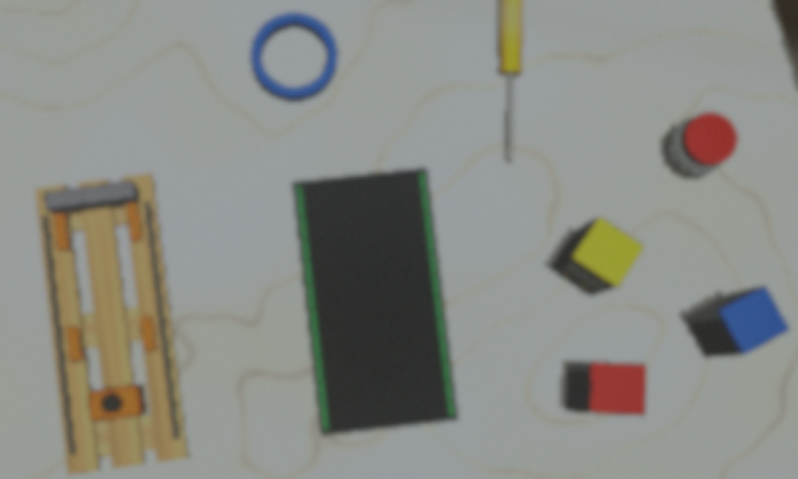

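```bash
cat >> h.py <<'E'
from scipy.spatial.transform import Rotation as Ro
def plan(pos,yaw,s=None):
    "tool x at world yaw (deg), pointing down"
    s=s or sense(); R=np.array(s['ee_rot']);p=np.array(s['tcp_pos'])
    a=np.radians(yaw);x=np.array([np.cos(a),np.sin(a),0]);y=np.array([0,0,-1.]);G=np.c_[x,y,np.cross(x,y)]
    print('turn',Ro.from_matrix(R.T@G).as_rotvec().round(4).tolist(),'shift',(R.T@(np.array(pos)-p)).round(4).tolist())
E
python3 - <<'E'
from h import *
plan((.571,-.231,.38),57)
E
```

```text
turn [-0.0, 0.2341, 0.0002] shift [-0.5512, 0.0247, -0.6154]
```

Call:
drive_tool([
  [[0,0.234,0],[-0.551,0.02,-0.615],1],
  [[0,0.234,0],[-0.551,0.02,-0.615],1],
  [[0,0.234,0],[-0.551,0.02,-0.615],1],
  [[0,0.234,0],[-0.551,0.02,-0.615],1],
  [[0,0.234,0],[-0.551,0.02,-0.615],1],
  [[0,0.234,0],[-0.551,0.02,-0.615],1],
  [[0,0.234,0],[-0.551,0.02,-0.615],1],
  [[0,0.234,0],[-0.551,0.02,-0.615],1],
  [[0,0.234,0],[-0.551,0.02,-0.615],1],
  [[0,0.234,0],[-0.551,0.02,-0.615],1],
  [[0,0.234,0],[-0.551,0.02,-0.615],1],
  [[0,0.234,0],[-0.551,0.02,-0.615],1],
])

```text
time: 2.65
tcp_pos: [0.4632, -0.0344, 0.3904]
ee_rot: [[0.545, 0.001, -0.839], [0.839, 0.0, 0.545], [0.001, -1.0, -0.001]]
force: [0.3, 1.2, -0.2]
width: 0.0853
```

```bash
python3 - <<'E'
from h import *
save('wrist','w1')
pts('wrist',['mat_top','yellow_module_cap','red_module_center','cradle_seat'])
P=camera_params('wrist');print(proj('wrist',(.531,-.018,.006)),proj('wrist',(.571,-.231,.12)))
plan((.571,-.231,.38),57)
print(sense()['time'])
E
```

```text
wrist mat_top [([362.3, 215.4], 0.93)]
wrist yellow_module_cap []
wrist red_module_center [([134.6, 272.3], 0.83)]
wrist cradle_seat [([612.8, 59.6], 0.84)]
[363.95419341 215.89283807] [203.65434586 410.33592432]
turn [-0.0006, -0.0003, 0.0003] shift [-0.1078, 0.0099, -0.1993]
2.9
```

View pics/w1.png

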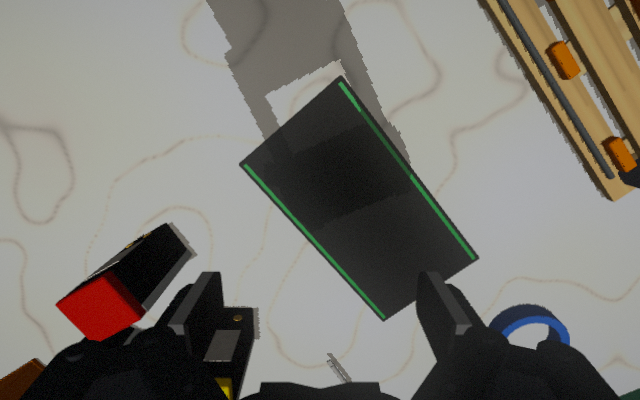

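```bash
python3 - <<'E'
from h import *
B=np.array([atz('wrist',p,.006) for p in [(343,77),(240,164),(384,321),(479,258)]])
print(B.round(4),B.mean(0));e=np.diff(np.r_[B,B[:1]][:,:2],axis=0);print(np.linalg.norm(e,axis=1),np.degrees(np.arctan2(e[:,1],e[:,0])))
E
```

```text
[[ 0.3956  0.0383  0.006 ]
 [ 0.4093 -0.0979  0.006 ]
 [ 0.6643 -0.0681  0.006 ]
 [ 0.648   0.0669  0.006 ]] [ 0.52931127 -0.01521863  0.006     ]
[0.13695172 0.25668454 0.13599746 0.25405973] [ -84.23600226    6.66320768   96.86428964 -173.54838536]
```

Call:
drive_tool([
  [[0,0,0],[-0.108,-0.07,-0.199],1],
  [[0,0,0],[-0.108,-0.07,-0.199],1],
  [[0,0,0],[-0.108,-0.07,-0.199],1],
  [[0,0,0],[-0.108,-0.07,-0.199],1],
  [[0,0,0],[-0.108,-0.07,-0.199],1],
  [[0,0,0],[-0.108,-0.07,-0.199],1],
  [[0,0,0],[-0.108,-0.07,-0.199],1],
])

```text
time: 3.6
tcp_pos: [0.571, -0.2299, 0.4598]
ee_rot: [[0.544, -0.001, -0.839], [0.839, 0.001, 0.544], [0.001, -1.0, 0.001]]
force: [0.3, 0.6, -0.1]
width: 0.0856
```

```bash
python3 - <<'E'
from h import *
save('wrist','w2')
pts('wrist',['yellow_module_cap','yellow_module_center'])
print(proj('wrist',(.571,-.231,.12)))
plan((.571,-.231,.38),57)
print(sense()['time'])
E
```

```text
wrist yellow_module_cap [([313.0, 183.8], 0.71)]
wrist yellow_module_center [([455.4, 29.1], 0.71)]
[318.50496739 184.21258829]
turn [-0.0005, 0.002, 0.0004] shift [-0.0013, 0.0803, -0.0015]
3.75
```

View pics/w2.png

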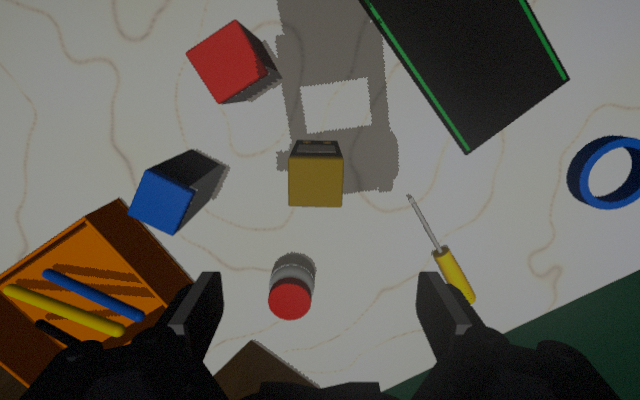

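```bash
python3 - <<'E'
from h import *
im=cv2.imread('pics/w2.png')
cv2.imwrite('pics/w2c.png',cv2.resize(im[120:230,250:390],None,fx=5,fy=5,interpolation=cv2.INTER_CUBIC))
hsv=cv2.cvtColor(im,cv2.COLOR_BGR2HSV)
m=cv2.inRange(hsv,(18,120,60),(35,255,255));m[:, :260]=0;m[:,370:]=0;m[:130]=0;m[230:]=0
c=max(cv2.findContours(m,0,2)[0],key=cv2.contourArea);r=cv2.minAreaRect(c);print(r)
B=np.array([atz('wrist',p,.12) for p in cv2.boxPoints(r)]);print(B.round(4),B.mean(0));e=np.diff(B[:,:2],axis=0);print(np.linalg.norm(e,axis=1),np.degrees(np.arctan2(e[:,1],e[:,0])))
E
```

```text
((314.997802734375, 181.08103942871094), (55.169044494628906, 49.171234130859375), 1.5481576919555664)
[[ 0.5717 -0.2679  0.12  ]
 [ 0.5332 -0.2398  0.12  ]
 [ 0.5618 -0.198   0.12  ]
 [ 0.6018 -0.2241  0.12  ]] [ 0.5671417  -0.23242719  0.12      ]
[0.04769599 0.05066189 0.04776252] [143.86020307  55.55295026 -33.12709645]
```

View pics/w2c.png

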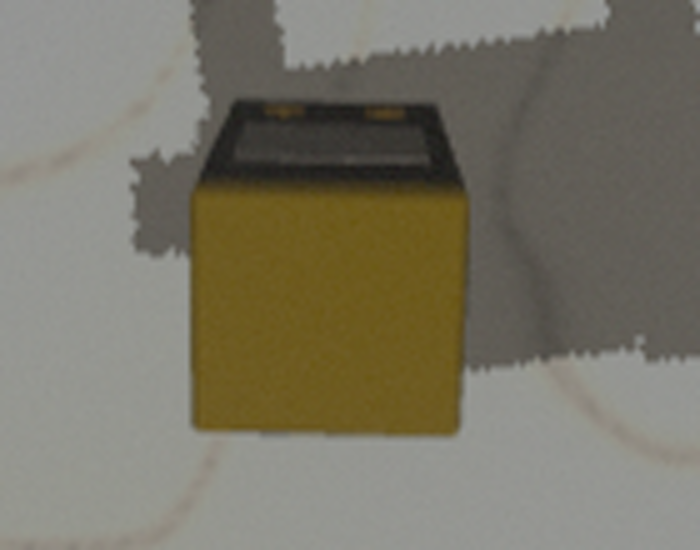

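```bash
python3 - <<'E'
from h import *
plan((.568,-.232,.243),56.3)
E
```

```text
turn [-0.0005, 0.0142, 0.0004] shift [-0.0038, 0.2173, 0.0004]
```

Call:
drive_tool([
  [[0,0.014,0],[-0.004,0.05,0],1],
  [[0,0.014,0],[-0.004,0.1,0],1],
  [[0,0.014,0],[-0.004,0.14,0],1],
  [[0,0.014,0],[-0.004,0.18,0],1],
  [[0,0.014,0],[-0.004,0.217,0],1],
  [[0,0.014,0],[-0.004,0.217,0],1],
  [[0,0.014,0],[-0.004,0.217,0],0],
  [[0,0.014,0],[-0.004,0.217,0],-1],
  [[0,0.014,0],[-0.004,0.217,0],-1],
  [[0,0.014,0],[-0.004,0.217,0],-1],
  [[0,0.014,0],[-0.004,0.217,0],-1],
], newtons=35)

```text
time: 4.85
tcp_pos: [0.5689, -0.2327, 0.2468]
ee_rot: [[0.555, 0.005, -0.832], [0.832, -0.001, 0.555], [0.001, -1.0, -0.005]]
force: [-1.9, 0.1, 7.2]
width: 0.0518
```

```bash
python3 - <<'E'
from h import *
save('wrist','w3');print(sense()['width'],sense()['force'],sense()['time'])
E
```

```text
0.05160542520196302 [-1.74219839  0.83010787  6.53305543] 4.9
```

View pics/w3.png

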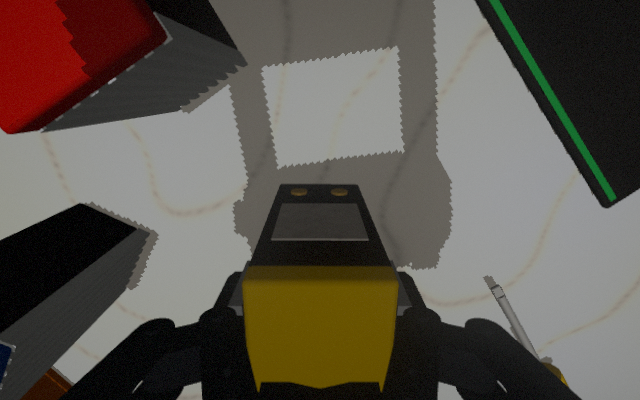

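```bash
python3 - <<'E'
from h import *
plan((.466,-.024,.34),96.5);plan((.466,-.024,.254),96.5)
E
```

```text
turn [0.0051, -0.7014, -0.0003] shift [0.1167, -0.094, 0.2009]
turn [0.0051, -0.7014, -0.0003] shift [0.1166, -0.008, 0.2013]
```

Call:
drive_tool([
  [[0,0,0],[0,-0.04,0],-1],
  [[0,0,0],[0,-0.09,0],-1],
  [[0,0,0],[0,-0.135,0],-1],
  [[0.005,-0.14,0],[0.02,-0.14,0.03],-1],
  [[0.005,-0.28,0],[0.04,-0.14,0.07],-1],
  [[0.005,-0.42,0],[0.065,-0.14,0.11],-1],
  [[0.005,-0.56,0],[0.09,-0.14,0.155],-1],
  [[0.005,-0.7,0],[0.117,-0.12,0.201],-1],
  [[0.005,-0.701,0],[0.117,-0.09,0.201],-1],
  [[0.005,-0.701,0],[0.117,-0.06,0.201],-1],
  [[0.005,-0.701,0],[0.117,-0.04,0.201],-1],
  [[0.005,-0.701,0],[0.117,-0.04,0.201],-1],
])

```text
time: 6.1
tcp_pos: [0.4654, -0.0235, 0.2838]
ee_rot: [[-0.113, -0.005, -0.994], [0.994, 0.0, -0.113], [0.001, -1.0, 0.005]]
force: [0.0, -0.3, -3.4]
width: 0.0521
```

```bash
python3 - <<'E'
from h import *
save('wrist','w4');save('scene','s4');plan((.466,-.024,.254),96.5);print(sense()['force'])
E
```

```text
turn [0.0011, -0.0005, -0.0005] shift [-0.0001, 0.0332, 0.0005]
[ 0.34203059 -0.48545685 -3.04821319]
```

View pics/w4.png

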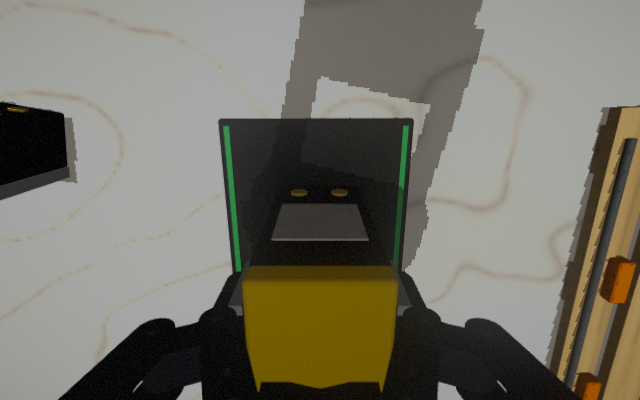

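View pics/s4.png

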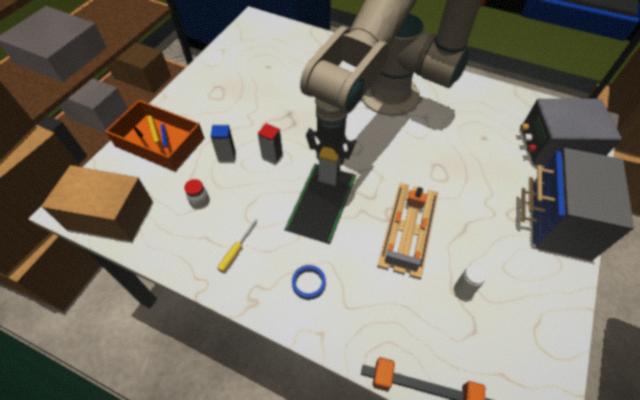

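Call:
drive_tool([
  [[0,0,0],[0,0.015,0],-1],
  [[0,0,0],[0,0.024,0],-1],
  [[0,0,0],[0,0.028,0],-1],
  [[0,0,0],[0,0.03,0],-1],
  [[0,0,0],[0,0.03,0],-1],
])

```text
time: 6.7
tcp_pos: [0.4667, -0.0239, 0.2576]
ee_rot: [[-0.113, 0.002, -0.994], [0.994, -0.0, -0.113], [-0.001, -1.0, -0.001]]
force: [0.1, 0.8, -2.9]
width: 0.0516
```

Call:
drive_tool([
  [[0,0,0],[0,0.003,0],-1],
  [[0,0,0],[0,0.006,0],-1],
  [[0,0,0],[0,0.006,0],-1],
])

```text
time: 7.0
tcp_pos: [0.4671, -0.024, 0.2528]
ee_rot: [[-0.113, 0.004, -0.994], [0.994, -0.001, -0.113], [-0.001, -1.0, -0.004]]
force: [-1.1, -0.2, 4.1]
width: 0.0516
```

Contact. Open, rise a little slowly, then up clear.

Call:
drive_tool([
  [[0,0,0],[0,0,0],-0.3],
  [[0,0,0],[0,0,0],0.3],
  [[0,0,0],[0,0,0],1],
  [[0,0,0],[0,0,0],1],
  [[0,0,0],[0,0,0],1],
  [[0,0,0],[0,-0.03,0],1],
  [[0,0,0],[0,-0.07,0],1],
  [[0,0,0],[0,-0.11,0],1],
  [[0,0,0],[0,-0.11,0],1],
])

```text
time: 7.9
tcp_pos: [0.4673, -0.0239, 0.3691]
ee_rot: [[-0.113, 0.015, -0.994], [0.994, -0.002, -0.113], [-0.004, -1.0, -0.014]]
force: [-0.1, 0.2, 0.2]
width: 0.0855
```

```bash
python3 - <<'E'
from h import *
im=save('wrist','w5');save('scene','s5')[:,:,::-1]
im=im[:,:,::-1].copy()
hsv=cv2.cvtColor(im,cv2.COLOR_BGR2HSV)
m=cv2.inRange(hsv,(18,120,40),(35,255,255))
c=max(cv2.findContours(m,0,2)[0],key=cv2.contourArea);r=cv2.minAreaRect(c);print(r)
B=np.array([atz('wrist',p,.126) for p in cv2.boxPoints(r)]);print(B.round(4),B.mean(0));e=np.diff(B[:,:2],axis=0);print(np.linalg.norm(e,axis=1),np.degrees(np.arctan2(e[:,1],e[:,0])))
print(sense()['time'],sense()['tcp_pos'],sense()['force'])
E
```

```text
((589.6987915039062, 260.58721923828125), (72.61756134033203, 159.63272094726562), 12.907408714294434)
[[0.5333 0.1417 0.126 ]
 [0.418  0.1265 0.126 ]
 [0.4233 0.173  0.126 ]
 [0.5408 0.1968 0.126 ]] [0.47885505 0.159513   0.126     ]
[0.11626651 0.04680152 0.11996023] [-172.49381833   83.53871838   11.46139208]
8.0 [ 0.46671784 -0.02389978  0.36350423] [-0.87353955  0.39963545 -1.23356791]
```

View pics/w5.png

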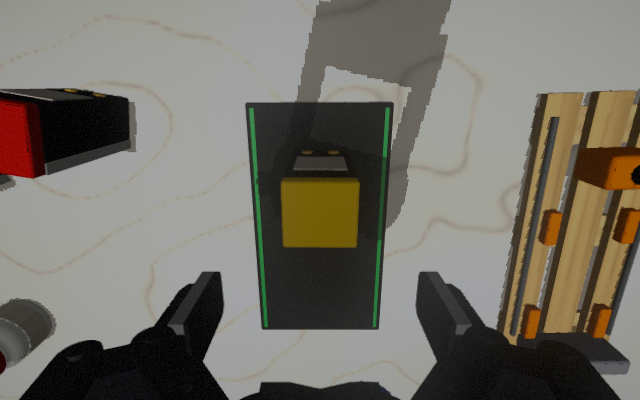

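View pics/s5.png

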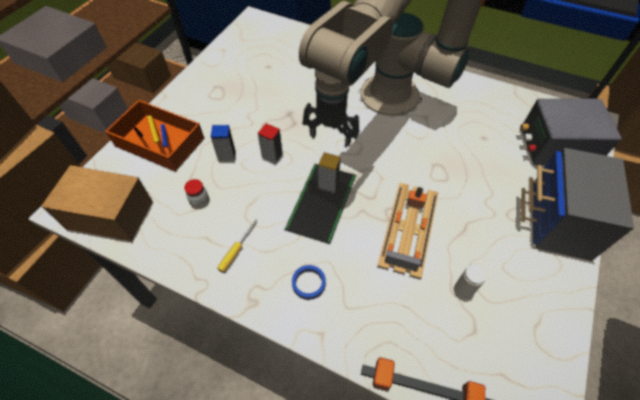

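```bash
python3 - <<'E'
from h import *
B=[atz('wrist',p,.126).round(4).tolist() for p in [(282,178),(358,178),(358,247),(282,247),(320,212)]];print(B)
plan((.407,-.031,.369),96.5);plan((.407,-.031,.265),96.5)
E
```

```text
[[0.4402, -0.0514, 0.126], [0.4348, -0.0042, 0.126], [0.482, 0.0029, 0.126], [0.4878, -0.0477, 0.126], [0.46, -0.0252, 0.126]]
turn [0.0056, -0.0006, -0.0018] shift [-0.0003, -0.0058, 0.0601]
turn [0.0056, -0.0006, -0.0018] shift [-0.0002, 0.0982, 0.0607]
```

Call:
drive_tool([
  [[0.005,0,0],[0,0,0.035],0],
  [[0.005,0,0],[0,0,0.063],-1],
  [[0.005,0,0],[0,0.02,0.063],-1],
  [[0.005,0,0],[0,0.055,0.063],-1],
  [[0.005,0,0],[0,0.085,0.063],-1],
  [[0.005,0,0],[0,0.098,0.063],-1],
  [[0.005,0,0],[0,0.098,0.063],-1],
  [[0.005,0,0],[0,0.098,0.063],-1],
])

```text
time: 8.8
tcp_pos: [0.405, -0.0311, 0.2658]
ee_rot: [[-0.113, 0.001, -0.994], [0.994, -0.002, -0.113], [-0.002, -1.0, -0.001]]
force: [-0.1, 0.3, 1.6]
width: 0.0002
```

```bash
python3 - <<'E'
from h import *
im=save('wrist','w6');im=save('scene','s6')
cv2.imwrite('pics/s6c.png',cv2.resize(im[80:260,230:430,::-1],None,fx=3,fy=3,interpolation=cv2.INTER_CUBIC))
print(sense()['time'],sense()['tcp_pos'],sense()['force'],sense()['width'])
E
```

```text
8.9 [ 0.40518496 -0.03116917  0.26658272] [ 0.34581688 -0.30530705 -0.22043963] 0.00014132956576934618
```

View pics/w6.png

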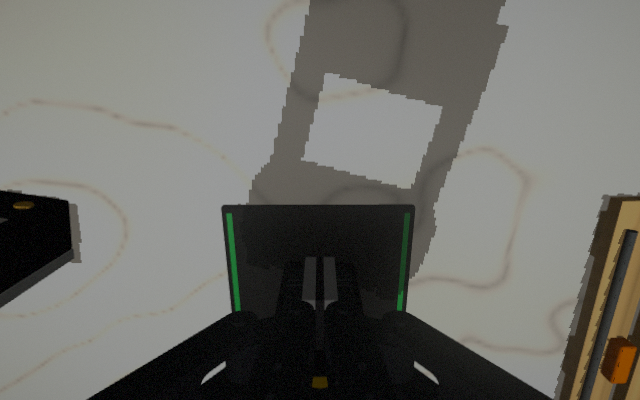

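View pics/s6c.png

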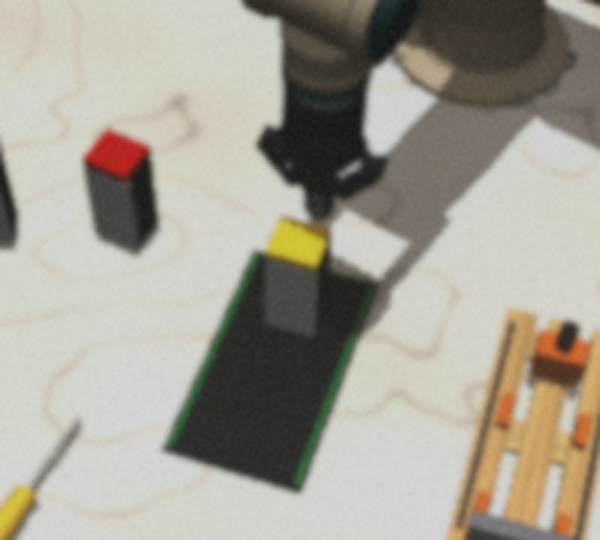

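Call:
drive_tool([
  [[0,0,0],[0,0,-0.01],-1],
  [[0,0,0],[0,0,-0.017],-1],
  [[0,0,0],[0,0,-0.023],-1],
  [[0,0,0],[0,0,-0.029],-1],
  [[0,0,0],[0,0,-0.035],-1],
  [[0,0,0],[0,0,-0.041],-1],
  [[0,0,0],[0,0,-0.047],-1],
  [[0,0,0],[0,0,-0.053],-1],
  [[0,0,0],[0,0,-0.059],-1],
])

```text
time: 9.8
tcp_pos: [0.4643, -0.0245, 0.2667]
ee_rot: [[-0.113, 0.003, -0.994], [0.994, -0.002, -0.113], [-0.002, -1.0, -0.003]]
force: [-0.6, -0.7, 0.1]
width: 0.0002
```

```bash
python3 - <<'E'
from h import *
im=save('scene','s7')
cv2.imwrite('pics/s7c.png',cv2.resize(im[80:260,230:430,::-1],None,fx=3,fy=3,interpolation=cv2.INTER_CUBIC))
print(sense()['time'],sense()['tcp_pos'],sense()['force'],sense()['width'])
E
```

```text
9.85 [ 0.46479837 -0.02442387  0.26678616] [-0.02414101  1.1090819   0.41942379] -0.0001732830661209701
```

View pics/s7c.png

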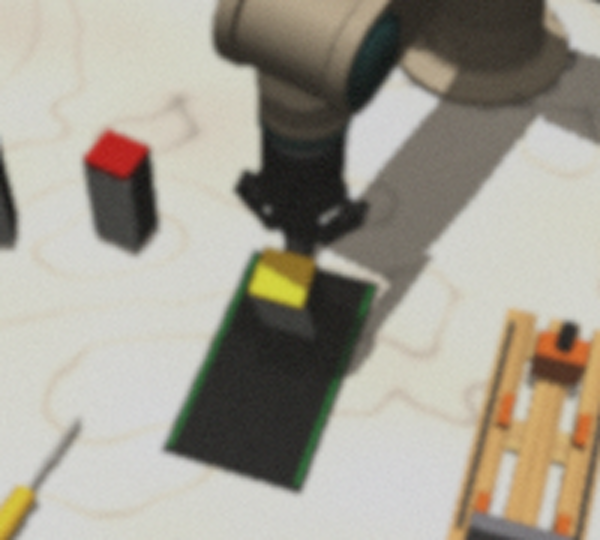

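Call:
drive_tool([
  [[0,0,0],[0,0,-0.006],-1],
  [[0,0,0],[0,0,-0.012],-1],
  [[0,0,0],[0,0,-0.018],-1],
  [[0,0,0],[0,0,-0.02],-1],
  [[0,0,0],[0,0,-0.02],-1],
  [[0,0,0],[0,0,0],-1],
  [[0,0,0],[0,-0.06,0],-1],
  [[0,0,0],[0,-0.1,0],-1],
  [[0,0,0],[0,-0.1,0],-1],
])

```text
time: 10.75
tcp_pos: [0.4648, -0.0243, 0.3744]
ee_rot: [[-0.113, 0.017, -0.994], [0.994, -0.004, -0.113], [-0.006, -1.0, -0.016]]
force: [0.9, 0.1, -0.4]
width: -0.0003
```

```bash
python3 - <<'E'
from h import *
im=save('scene','s8');save('wrist','w8')
cv2.imwrite('pics/s8c.png',cv2.resize(im[80:260,230:430,::-1],None,fx=3,fy=3,interpolation=cv2.INTER_CUBIC))
pts('wrist',['yellow_module_center','yellow_module_cap','mat_top'])
print(sense()['time'],sense()['tcp_pos'],sense()['force'],sense()['width'])
E
```

```text
wrist yellow_module_center [([319.4, 213.5], 0.64), ([619.1, 157.5], 0.53)]
wrist yellow_module_cap []
wrist mat_top []
11.0 [ 0.46419796 -0.02421254  0.36531038] [-0.00805426  0.74097095 -0.43262926] -6.516638288527842e-05
```

View pics/s8c.png

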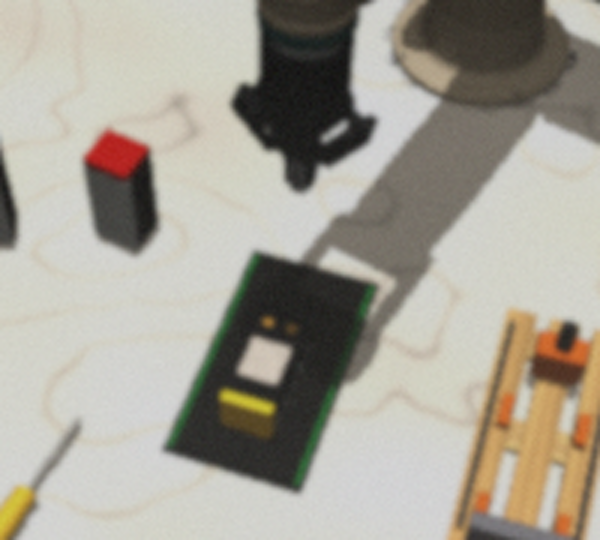

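View pics/w8.png

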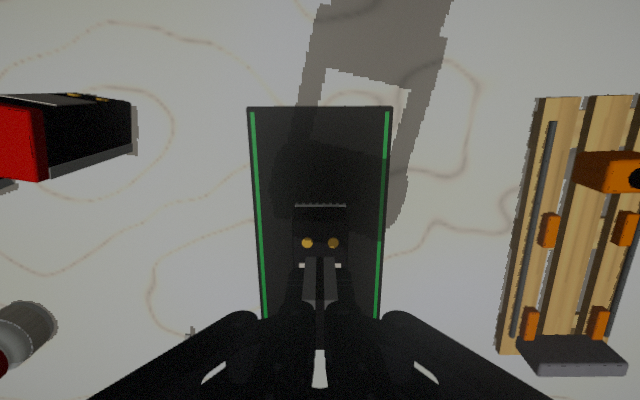

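```bash
python3 - <<'E'
from h import *
B=np.array([atz('wrist',p,.054) for p in [(295,205),(346,205)]]);print(B.round(4),B.mean(0));e=B[1]-B[0];print(np.linalg.norm(e),np.degrees(np.arctan2(e[1],e[0])))
for n,p,z in [('g1',(546,213),.028),('g2',(529,308),.028),('stopL',(517,336),.061),('stopR',(612,336),.061)]:print(n,atz('wrist',p,z).round(4))
plan((.49,-.021,.42),96.5)
E
```

```text
[[ 0.4791 -0.0451  0.054 ]
 [ 0.4741 -0.0008  0.054 ]] [ 0.47659426 -0.02294995  0.054     ]
0.04452454274681346 96.49921203501896
g1 [0.4691 0.1925 0.028 ]
g2 [0.5743 0.2092 0.028 ]
stopL [0.5859 0.1812 0.061 ]
stopR [0.5746 0.2702 0.061 ]
turn [0.0011, -0.0005, -0.0018] shift [0.0002, -0.0547, -0.0261]
```

Call:
drive_tool([
  [[0,0,0],[0,-0.03,-0.05],1],
  [[0,0,0],[0,-0.04,-0.1],1],
  [[0,0,0],[0,-0.04,-0.12],1],
  [[0,0,0],[0,-0.04,-0.12],1],
])

```text
time: 11.4
tcp_pos: [0.5857, -0.0103, 0.4024]
ee_rot: [[-0.113, -0.003, -0.994], [0.994, -0.001, -0.113], [-0.001, -1.0, 0.003]]
force: [-0.6, 0.7, -1.5]
width: 0.0581
```

```bash
python3 - <<'E'
from h import *
s=sense();im=save('wrist','w9')
cv2.imwrite('pics/w9c.png',cv2.resize(im[100:300,200:440,::-1],None,fx=3,fy=3,interpolation=cv2.INTER_CUBIC))
pts('wrist',['yellow_module_center','yellow_module_cap','cradle_seat','stop_face','jaw_back'])
print(s['time'],s['tcp_pos'],s['qpos'])
E
```

```text
wrist yellow_module_center [([320.1, 148.0], 0.83)]
wrist yellow_module_cap [([315.9, 202.5], 0.78)]
wrist cradle_seat [([579.0, 139.7], 0.88)]
wrist stop_face [([558.2, 225.0], 0.56)]
wrist jaw_back [([628.3, 10.3], 0.95)]
11.4 [ 0.58566683 -0.01028121  0.4024137 ] [-8.03293055e-02  2.25931690e-01  1.21474843e+00 -1.43849910e-03
  1.70348773e+00 -1.76486490e+00]
```

View pics/w9.png

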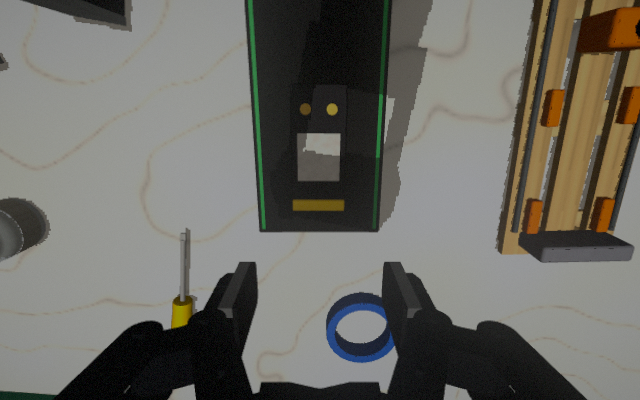

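View pics/w9c.png

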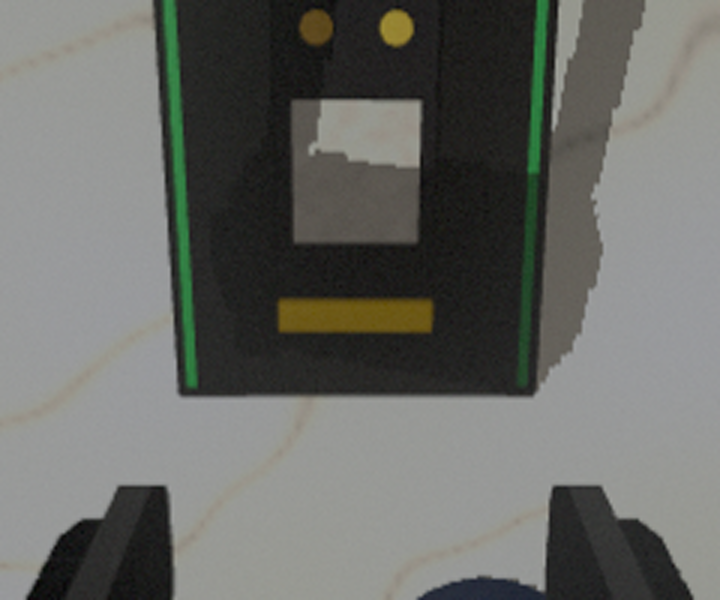

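```bash
python3 - <<'E'
from h import *
w=lambda p,z:atz('wrist',p,z)
a,b,c,d=[w(p,.054) for p in [(292.7,211),(344.3,211),(298,85),(346,85)]]
print('end',((a+b)/2).round(4),np.linalg.norm(a-b),'plain',((c+d)/2).round(4),np.linalg.norm(c-d))
u=(a+b)/2-(c+d)/2;print('len',np.linalg.norm(u),np.degrees(np.arctan2(u[1],u[0])))
e=b-a;print(np.degrees(np.arctan2(e[1],e[0])))
print('wstrip',w((320,148),.03),w((318,148),.054))
for n,p,z in [('seat',(579,139.7),.016),('stop',(558.2,225),.016),('jb',(628.3,10.3),.038)]:print(n,w(p,z).round(4))
im=cv2.imread('pics/w9.png');cv2.imwrite('pics/w9d.png',cv2.resize(im[0:270,490:640],None,fx=2.2,fy=2.2,interpolation=cv2.INTER_CUBIC))
E
```

```text
end [ 0.6151 -0.0092  0.054 ] 0.05182967296044864 plain [ 0.4964 -0.0194  0.054 ] 0.042684525925858315
len 0.11912274808289389 4.900233361876987
96.48679951715867
wstrip [ 0.55602457 -0.01437906  0.03      ] [ 0.55235976 -0.01669004  0.054     ]
seat [0.5202 0.2516 0.016 ]
stop [0.6148 0.2627 0.016 ]
jb [0.4081 0.236  0.038 ]
```

View pics/w9d.png

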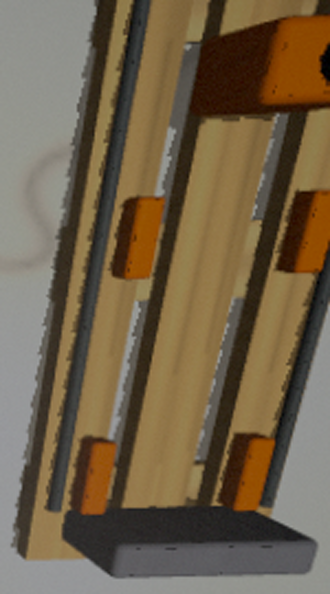

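```bash
python3 - <<'E'
from h import *
plan((.548,-.0155,.191),96.5)
E
```

```text
turn [0.001, -0.0008, -0.0018] shift [-0.0004, 0.2145, 0.0351]
```

Call:
drive_tool([
  [[0,0,0],[0,0.04,0.02],1],
  [[0,0,0],[0,0.09,0.035],1],
  [[0,0,0],[0,0.13,0.035],1],
  [[0,0,0],[0,0.13,0.035],1],
])

```text
time: 12.1
tcp_pos: [0.5455, -0.0149, 0.2696]
ee_rot: [[-0.112, -0.01, -0.994], [0.994, -0.001, -0.112], [0.001, -1.0, 0.01]]
force: [-1.1, 0.3, -0.2]
width: 0.0856
```

```bash
python3 - <<'E'
from h import *
s=sense();im=save('wrist','w10')
plan((.548,-.0155,.191),96.5);print(s['width'])
E
```

```text
turn [-0.0039, -0.0011, -0.0008] shift [-0.0006, 0.0829, -0.0013]
0.08556037533451669
```

View pics/w10.png

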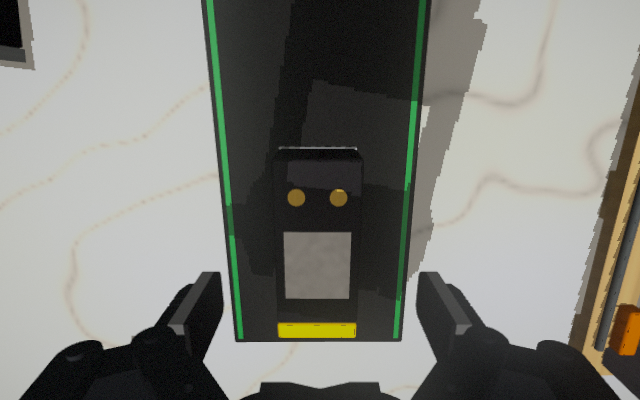

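Centred between the fingers; the yellow strip is at (317,331), plate at (317,265). Descend and grip.

Call:
drive_tool([
  [[0,0,0],[0,0.035,-0.001],1],
  [[0,0,0],[0,0.065,-0.001],1],
  [[0,0,0],[0,0.083,-0.001],1],
  [[0,0,0],[0,0.083,-0.001],1],
  [[0,0,0],[0,0.083,-0.001],0.3],
  [[0,0,0],[0,0.083,-0.001],-1],
  [[0,0,0],[0,0.083,-0.001],-1],
  [[0,0,0],[0,0.083,-0.001],-1],
  [[0,0,0],[0,0.083,-0.001],-1],
], newtons=40)

```text
time: 13.05
tcp_pos: [0.5486, -0.0151, 0.1938]
ee_rot: [[-0.112, 0.001, -0.994], [0.994, -0.002, -0.112], [-0.002, -1.0, -0.001]]
force: [-0.4, 0.0, 6.3]
width: 0.0512
```

```bash
python3 - <<'E'
from h import *
plan((.60,.25,.40),97)
E
```

```text
turn [0.0008, -0.0098, -0.0019] shift [0.2573, -0.2067, -0.081]
```

Call:
drive_tool([
  [[0,0,0],[0,-0.05,0],-1],
  [[0,0,0],[0,-0.1,0],-1],
  [[0,0,0],[0.03,-0.14,-0.01],-1],
  [[0,0,0],[0.07,-0.17,-0.02],-1],
  [[0,0,0],[0.11,-0.19,-0.03],-1],
  [[0,0,0],[0.155,-0.206,-0.05],-1],
  [[0,-0.01,0],[0.2,-0.206,-0.07],-1],
  [[0,-0.01,0],[0.24,-0.206,-0.08],-1],
  [[0,-0.01,0],[0.257,-0.206,-0.08],-1],
  [[0,-0.01,0],[0.257,-0.206,-0.08],-1],
])

```text
time: 14.05
tcp_pos: [0.5984, 0.2521, 0.3989]
ee_rot: [[-0.126, -0.0, -0.992], [0.992, -0.002, -0.126], [-0.002, -1.0, 0.0]]
force: [0.2, -0.6, -3.4]
width: 0.0515
```

```bash
python3 - <<'E'
from h import *
s=sense();im=save('wrist','w11')
pts('wrist',['cradle_seat','stop_face','jaw_back','yellow_module_cap'])
print(s['width'],s['tcp_pos'],s['time'])
E
```

```text
wrist cradle_seat [([328.7, 97.9], 0.69)]
wrist stop_face []
wrist jaw_back []
wrist yellow_module_cap []
0.05154961903316744 [0.59839896 0.25208034 0.3989195 ] 14.05
```

View pics/w11.png

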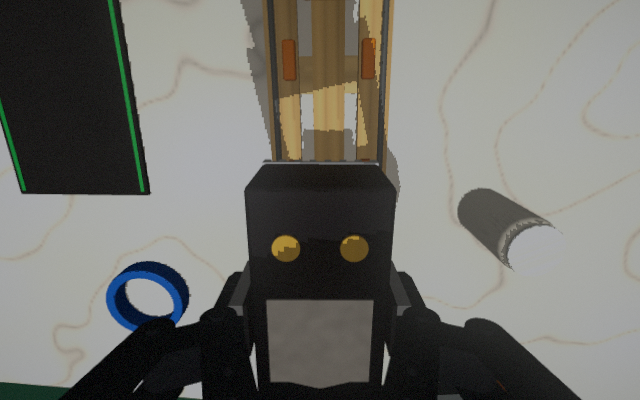

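```bash
python3 - <<'E'
from h import *
im=cv2.imread('pics/w11.png');cv2.imwrite('pics/w11c.png',cv2.resize(im[0:170,240:410],None,fx=4,fy=4,interpolation=cv2.INTER_CUBIC)[:600])
E
```

```text
(no output)
```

View pics/w11c.png

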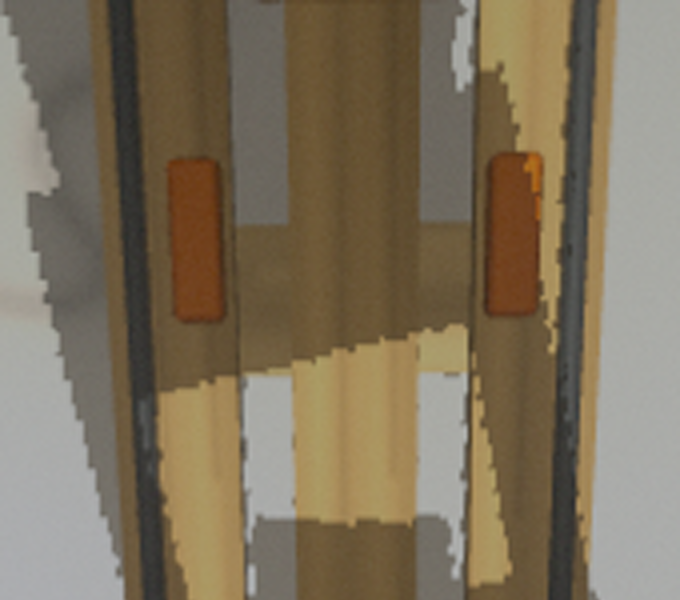

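```bash
cat > c.py <<'E'
from h import *
f=lambda x,y:(x/4+240,y/4)
lt,lb,rt,rb=[atz('wrist',f(*p),.028) for p in [(219,157),(225,321),(488,154),(486,316)]]
for p in(lt,lb,rt,rb):print(p.round(4))
print('gap',np.linalg.norm(lt-rt),np.linalg.norm(lb-rb),'len',np.linalg.norm(lt-lb),np.linalg.norm(rt-rb))
m1=(lt+rt)/2;m2=(lb+rb)/2;ax=m2-m1;print('axis yaw',np.degrees(np.arctan2(ax[1],ax[0])))
w=rb-lb;print('perp',np.degrees(np.arctan2(w[1],w[0]))-90);w=rt-lt;print('perp',np.degrees(np.arctan2(w[1],w[0]))-90)
print('x=-50',m1,'x=-15',m2)
# top cam
E
python3 c.py
python3 - <<'E'
from h import *
im=cv2.imread('pics/top0.png');cv2.imwrite('pics/t0c.png',cv2.resize(im[185:315,200:290],None,fx=4.6,fy=4.6,interpolation=cv2.INTER_CUBIC))
E
```

```text
[0.4773 0.2096 0.028 ]
[0.5116 0.2143 0.028 ]
[0.4694 0.27   0.028 ]
[0.5032 0.2751 0.028 ]
gap 0.06093834949007264 0.06136857431870677 len 0.03471622934504269 0.03422053154729991
axis yaw 8.180215393954182
perp 7.900013073896218
perp 7.431937809149048
x=-50 [0.4733114  0.23979603 0.028     ] x=-15 [0.5074284  0.24470034 0.028     ]
```

View pics/t0c.png

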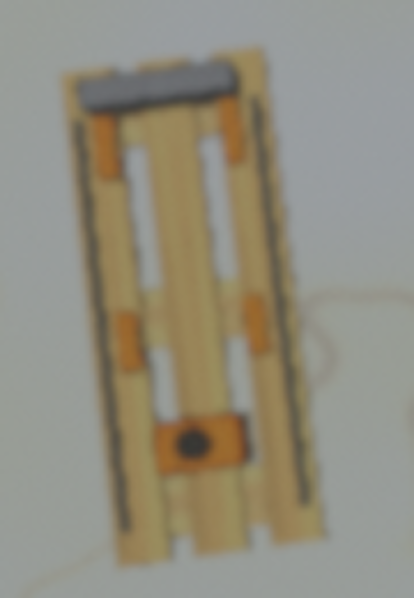

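```bash
python3 - <<'E'
from h import *
s=sense();T=np.array(s['tcp_pos']);R=np.array(s['ee_rot'])
for p,z in [((263,161),.211),((379,161),.211),((248,190),.259),((394,190),.259)]:
    print(p,(R.T@(atz('wrist',p,z)-T)).round(4))
a=np.radians(7.8);u=np.array([np.cos(a),np.sin(a)]);seat=np.array([.5223,.2468])
g=seat+.028*u;print(g)
plan((g[0],g[1],.30),97.8);plan((g[0],g[1],.204),97.8)
E
```

```text
(263, 161) [-0.0271  0.1888  0.0513]
(379, 161) [0.0275 0.1886 0.0513]
(248, 190) [-0.0246  0.1408  0.051 ]
(394, 190) [0.0245 0.1407 0.051 ]
[0.55004094 0.25060004]
turn [0.0012, -0.0156, -0.0021] shift [0.0085, 0.0997, 0.0486]
turn [0.0012, -0.0156, -0.0021] shift [0.0087, 0.1957, 0.0487]
```

Call:
drive_tool([
  [[0,-0.016,0],[0.009,0.02,0.03],-1],
  [[0,-0.016,0],[0.009,0.06,0.051],-1],
  [[0,-0.016,0],[0.009,0.1,0.051],-1],
  [[0,-0.016,0],[0.009,0.13,0.051],-1],
  [[0,-0.016,0],[0.009,0.15,0.051],-1],
  [[0,-0.016,0],[0.009,0.15,0.051],-1],
  [[0,-0.016,0],[0.009,0.15,0.051],-1],
])

```text
time: 15.0
tcp_pos: [0.5481, 0.25, 0.2507]
ee_rot: [[-0.135, 0.002, -0.991], [0.991, -0.002, -0.135], [-0.002, -1.0, -0.002]]
force: [-0.2, 0.2, -1.6]
width: 0.0513
```

```bash
python3 - <<'E'
from h import *
s=sense();im=save('wrist','w12');im=save('scene','s12')
cv2.imwrite('pics/s12c.png',cv2.resize(im[140:300,340:480,::-1],None,fx=3.7,fy=3.7,interpolation=cv2.INTER_CUBIC))
a=np.radians(7.8);u=np.array([np.cos(a),np.sin(a)]);seat=np.array([.5223,.2468])
g=seat+.026*u
plan((g[0],g[1],.204),97.8);print(s['tcp_pos'],s['force'])
E
```

```text
turn [0.0047, -0.0003, -0.0013] shift [-0.0, 0.048, 0.0005]
[0.54806938 0.25001561 0.25071123] [-0.1515167   0.24582012 -1.6318292 ]
```

View pics/w12.png

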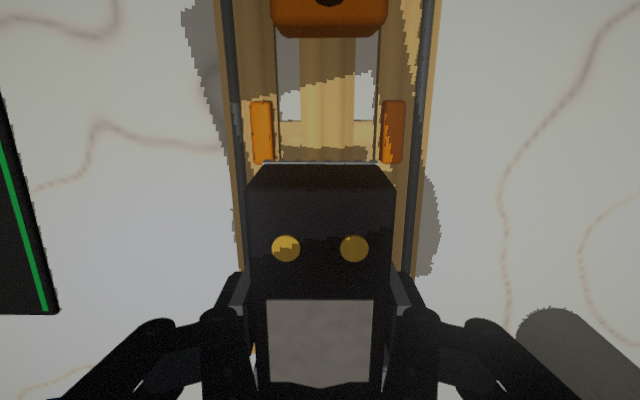

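View pics/s12c.png

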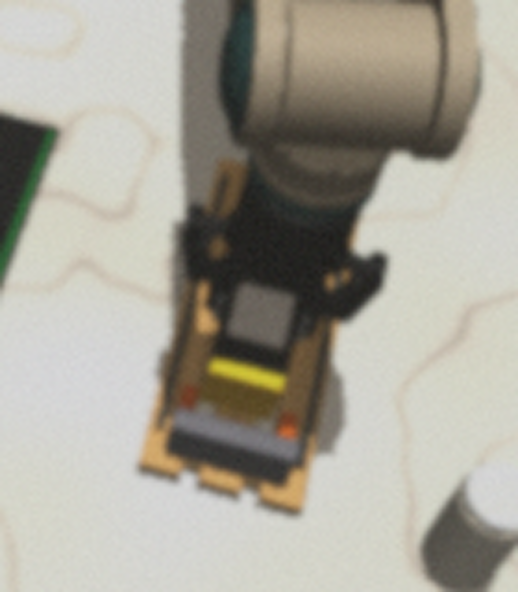

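```bash
python3 - <<'E'
from h import *
s=sense();T=np.array(s['tcp_pos']);R=np.array(s['ee_rot'])
im=cv2.imread('pics/w12.png');cv2.imwrite('pics/w12c.png',cv2.resize(im[80:180,230:430],None,fx=4,fy=4,interpolation=cv2.INTER_CUBIC))
for p in [(272,101),(274,163),(384,100),(381,163)]:
    print(p,(R.T@(atz('wrist',p,.028)-T)).round(4))
E
```

```text
(272, 101) [-0.0262  0.2237  0.0772]
(274, 163) [-0.0267  0.2239  0.0431]
(384, 100) [0.0345 0.2236 0.0777]
(381, 163) [0.0349 0.2238 0.0431]
```

View pics/w12c.png

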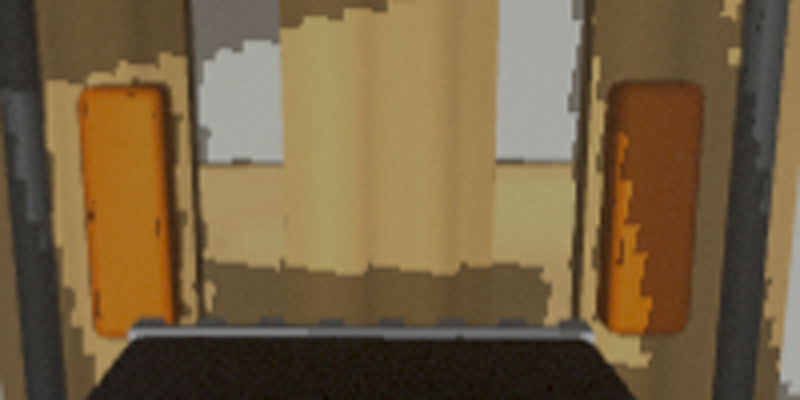

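Call:
drive_tool([
  [[0.004,0,0],[0.003,0.01,0],-1],
  [[0.004,0,0],[0.003,0.02,0],-1],
  [[0.004,0,0],[0.003,0.022,0],-1],
  [[0.004,0,0],[0.003,0.022,0],-1],
])

```text
time: 15.5
tcp_pos: [0.5478, 0.2534, 0.229]
ee_rot: [[-0.136, -0.001, -0.991], [0.991, -0.002, -0.136], [-0.002, -1.0, 0.001]]
force: [0.2, -0.2, -2.4]
width: 0.0514
```

```bash
python3 - <<'E'
from h import *
s=sense();T=np.array(s['tcp_pos']);R=np.array(s['ee_rot']);print(T,s['force'])
im=save('wrist','w13')[:,:,::-1];cv2.imwrite('pics/w13c.png',cv2.resize(im[80:200,230:430],None,fx=4,fy=4,interpolation=cv2.INTER_CUBIC))
E
```

```text
[0.54778687 0.25338257 0.2289777 ] [ 0.20125838 -0.215497   -2.41552407]
```

View pics/w13c.png

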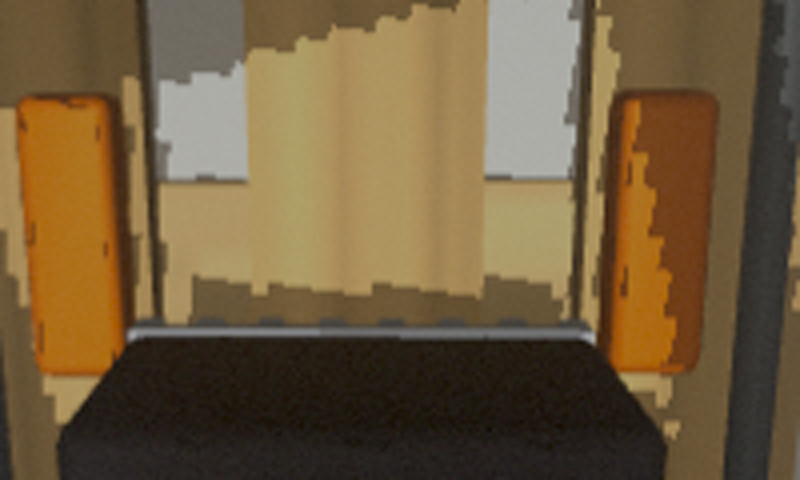

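Call:
drive_tool([
  [[0,0,0],[0.001,0.008,0],-1],
  [[0,0,0],[0.001,0.015,0],-1],
  [[0,0,0],[0.001,0.02,0],-1],
  [[0,0,0],[0.001,0.024,0],-1],
  [[0,0,0],[0.001,0.024,0],-1],
])

```text
time: 16.05
tcp_pos: [0.5476, 0.2543, 0.2047]
ee_rot: [[-0.135, -0.001, -0.991], [0.991, -0.002, -0.135], [-0.002, -1.0, 0.002]]
force: [0.0, -0.5, -2.6]
width: 0.0516
```

Call:
drive_tool([
  [[0,0,0],[0,0.001,0],-1],
  [[0,0,0],[0,0.0025,0],-1],
  [[0,0,0],[0,0.0025,0],-1],
])

```text
time: 16.35
tcp_pos: [0.5478, 0.2544, 0.2038]
ee_rot: [[-0.136, -0.0, -0.991], [0.991, -0.002, -0.136], [-0.002, -1.0, 0.0]]
force: [-3.8, -2.8, 4.4]
width: 0.0516
```

Call:
drive_tool([
  [[0,0,0],[0,0,0],0.3],
  [[0,0,0],[0,0,0],0.5],
  [[0,0,0],[0,0,0],0.5],
  [[0,0,0],[0,0,0],0.5],
  [[0,0,0],[0,-0.03,0],0.5],
  [[0,0,0],[0,-0.07,0],0.5],
  [[0,0,0],[0,-0.12,0],0],
  [[0,0,0],[0,-0.16,0.03],-1],
  [[0,0,0],[0,-0.18,-0.02],-1],
  [[0,0,0],[0,-0.18,-0.02],-1],
])

```text
time: 17.35
tcp_pos: [0.5688, 0.257, 0.387]
ee_rot: [[-0.135, 0.006, -0.991], [0.991, 0.0, -0.135], [-0.001, -1.0, -0.006]]
force: [0.6, 0.1, -0.3]
width: 0.0061
```

```bash
python3 - <<'E'
from h import *
s=sense();T=np.array(s['tcp_pos']);print(T,s['force'],s['width'],s['time'])
save('wrist','w14');im=save('scene','s14');cv2.imwrite('pics/s14c.png',cv2.resize(im[140:300,340:480,::-1],None,fx=3.7,fy=3.7,interpolation=cv2.INTER_CUBIC))
pts('wrist',['jaw_back','stop_face','yellow_module_center'])
E
```

```text
[0.56882132 0.25702763 0.38702618] [ 0.64353224  0.07427637 -0.34756686] 0.006074486388782299 17.35
wrist jaw_back [([320.0, 99.0], 0.56)]
wrist stop_face []
wrist yellow_module_center [([321.9, 162.5], 0.82)]
```

View pics/w14.png

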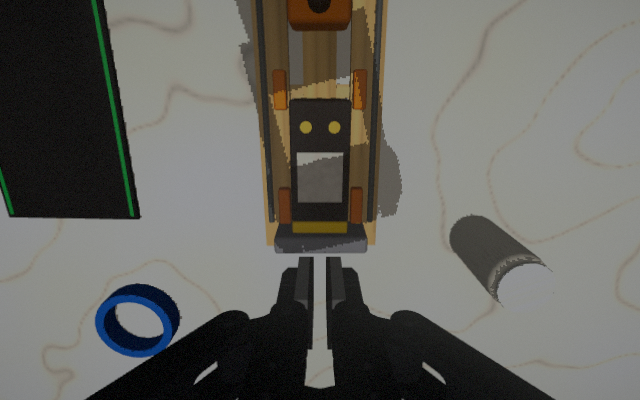

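View pics/s14c.png

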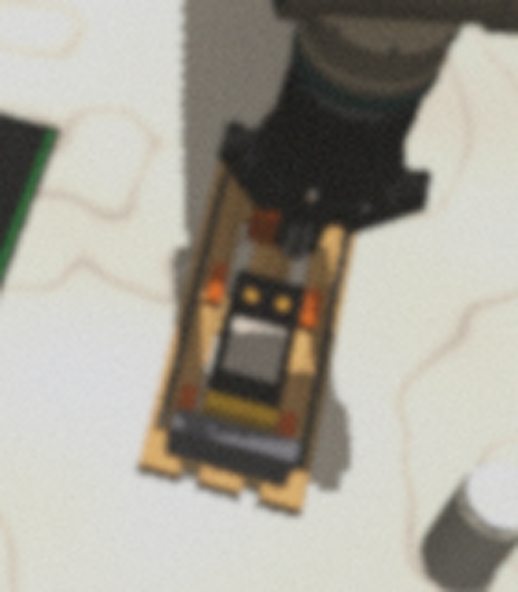

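```bash
python3 - <<'E'
from h import *
a=np.radians(7.8);u=np.array([np.cos(a),np.sin(a)]);n=np.array([-u[1],u[0]]);seat=np.array([.5223,.2468])
def cr(p):return (u@(p[:2]-seat)).round(4),(n@(p[:2]-seat)).round(4)
for nm,p,z in [('knob',(318,3),.09),('fL',(291,26),.06),('fR',(350,27),.06),('capL',(293,234),.064),('capR',(347,234),.064),('plL',(290,101),.064),('plR',(350,101),.064),('gLb',(285,109),.028),('gRb',(354,109),.028),('gL2',(279,188),.028),('gR2',(362,188),.028)]:
    P=atz('wrist',p,z);print(nm,P.round(4),cr(P))
im=cv2.imread('pics/w14.png');cv2.imwrite('pics/w14c.png',cv2.resize(im[0:260,240:400],None,fx=2.3,fy=2.3,interpolation=cv2.INTER_CUBIC))
E
```

```text
knob [0.4303 0.2366 0.09  ] (np.float64(-0.0925), np.float64(0.0024))
fL [0.442  0.2171 0.06  ] (np.float64(-0.0836), np.float64(-0.0185))
fR [0.4366 0.2621 0.06  ] (np.float64(-0.0829), np.float64(0.0268))
capL [0.6125 0.2379 0.064 ] (np.float64(0.0882), np.float64(-0.0211))
capR [0.6057 0.2872 0.064 ] (np.float64(0.0881), np.float64(0.0287))
plL [0.4965 0.2225 0.064 ] (np.float64(-0.0289), np.float64(-0.0205))
plR [0.4899 0.2707 0.064 ] (np.float64(-0.0289), np.float64(0.028))
gLb [0.5054 0.2158 0.028 ] (np.float64(-0.0209), np.float64(-0.0284))
gRb [0.4968 0.2786 0.028 ] (np.float64(-0.0209), np.float64(0.0349))
gL2 [0.5811 0.2177 0.028 ] (np.float64(0.0543), np.float64(-0.0368))
gR2 [0.5699 0.2991 0.028 ] (np.float64(0.0543), np.float64(0.0453))
```

View pics/w14c.png

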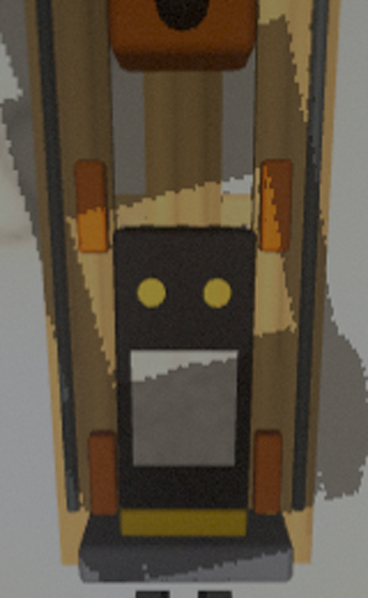

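```bash
python3 - <<'E'
from h import *
plan((.379,.231,.30),97.8);plan((.379,.231,.207),97.8)
E
```

```text
turn [-0.0026, -0.0001, -0.0021] shift [-0.0005, 0.0829, 0.1902]
turn [-0.0026, -0.0001, -0.0021] shift [-0.0003, 0.1759, 0.19]
```

Call:
drive_tool([
  [[0,0,0],[0,0,0.05],-1],
  [[0,0,0],[0,0,0.1],-1],
  [[0,0,0],[0,0,0.145],-1],
  [[0,0,0],[0,0.03,0.18],-1],
  [[0,0,0],[0,0.06,0.19],-1],
  [[0,0,0],[0,0.1,0.19],-1],
  [[0,0,0],[0,0.1,0.19],-1],
])

```text
time: 18.3
tcp_pos: [0.3771, 0.2308, 0.2776]
ee_rot: [[-0.136, -0.012, -0.991], [0.991, -0.007, -0.136], [-0.005, -1.0, 0.012]]
force: [0.1, 0.0, -0.1]
width: -0.0001
```

```bash
python3 - <<'E'
from h import *
save('wrist','w15');im=save('scene','s15');cv2.imwrite('pics/s15c.png',cv2.resize(im[100:300,340:500,::-1],None,fx=3,fy=3,interpolation=cv2.INTER_CUBIC))
plan((.379,.231,.207),97.8);print(sense()['tcp_pos'])
E
```

```text
turn [-0.0038, 0.0, -0.0025] shift [-0.0004, 0.0762, -0.0001]
[0.3791272  0.23157969 0.28320289]
```

View pics/s15c.png

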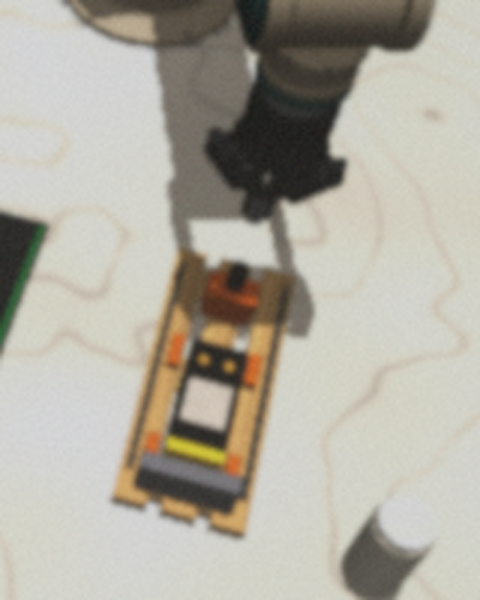

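View pics/w15.png

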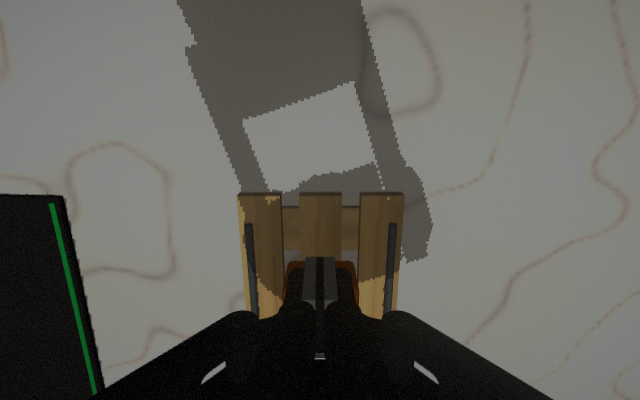

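```bash
python3 - <<'E'
from h import *
s=sense();T=np.array(s['tcp_pos']);R=np.array(s['ee_rot'])
for p in [(287,262),(356,262)]: print((R.T@(atz('wrist',p,.06)-T)).round(4))
for p in [(239,193),(403,193)]: print((R.T@(atz('wrist',p,.016)-T)).round(4))
E
```

```text
[-0.0211  0.2232 -0.0204]
[ 0.0227  0.2231 -0.0203]
[-0.059   0.2674  0.012 ]
[0.0601 0.2671 0.0121]
```

Call:
drive_tool([
  [[-0.003,0,0],[0,0.03,0.005],-1],
  [[-0.003,0,0],[0,0.055,0.005],-1],
  [[-0.003,0,0],[0,0.074,0.005],-1],
  [[-0.003,0,0],[0,0.074,0.005],-1],
])

```text
time: 18.8
tcp_pos: [0.3741, 0.2307, 0.209]
ee_rot: [[-0.136, -0.002, -0.991], [0.991, -0.003, -0.135], [-0.003, -1.0, 0.003]]
force: [-0.8, -0.4, 0.5]
width: -0.0002
```

```bash
python3 - <<'E'
from h import *
s=sense();print(s['tcp_pos'],s['force'],s['time'])
save('wrist','w16');im=save('scene','s16');cv2.imwrite('pics/s16c.png',cv2.resize(im[100:300,340:500,::-1],None,fx=3,fy=3,interpolation=cv2.INTER_CUBIC))
a=np.radians(7.8);u=np.array([np.cos(a),np.sin(a)]);n=np.array([-u[1],u[0]]);seat=np.array([.5223,.2468])
print(u@(s['tcp_pos'][:2]-seat),n@(s['tcp_pos'][:2]-seat))
E
```

```text
[0.37414963 0.23069117 0.20896589] [-0.79507724 -0.40994294  0.47853979] 18.8
-0.1489658755222733 0.00414652576240819
```

View pics/s16c.png

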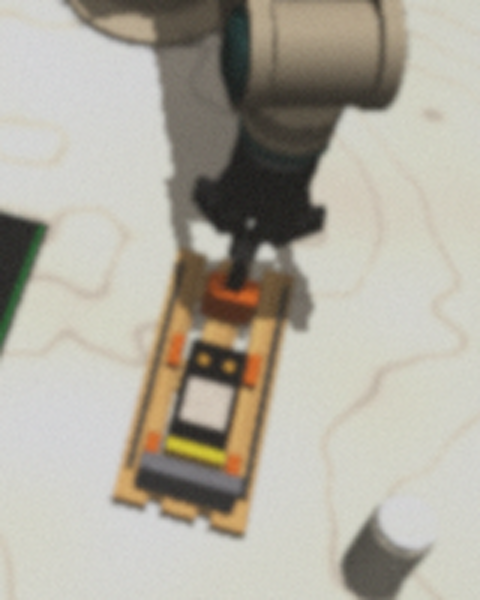

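View pics/w16.png

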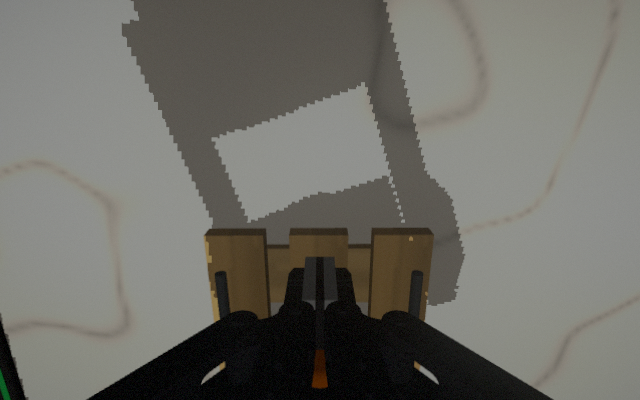

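Call:
drive_tool([
  [[0,0,0],[0,0,-0.01],-1],
  [[0,0,0],[0,0,-0.02],-1],
  [[0,0,0],[0,0,-0.028],-1],
  [[0,0,0],[0,0,-0.034],-1],
  [[0,0,0],[0,0,-0.04],-1],
  [[0,0,0],[0,0,-0.046],-1],
  [[0,0,0],[0,0,-0.052],-1],
  [[0,0,0],[0,0,-0.058],-1],
  [[0,0,0],[0,0,-0.062],-1],
  [[0,0,0],[0,0,-0.066],-1],
])

```text
time: 19.9
tcp_pos: [0.4405, 0.2401, 0.2112]
ee_rot: [[-0.136, 0.001, -0.991], [0.991, -0.001, -0.136], [-0.002, -1.0, -0.001]]
force: [-2.6, 2.2, 0.5]
width: -0.0001
```

```bash
python3 - <<'E'
from h import *
s=sense();print(s['tcp_pos'],s['force'],s['time'])
im=save('scene','s17');cv2.imwrite('pics/s17c.png',cv2.resize(im[100:300,340:500,::-1],None,fx=3,fy=3,interpolation=cv2.INTER_CUBIC))
a=np.radians(7.8);u=np.array([np.cos(a),np.sin(a)]);n=np.array([-u[1],u[0]]);seat=np.array([.5223,.2468])
print(u@(s['tcp_pos'][:2]-seat),n@(s['tcp_pos'][:2]-seat))
E
```

```text
[0.44049507 0.24009783 0.21120088] [-2.6182675   2.15915373  0.52094354] 19.9
-0.08195764649386919 0.004462042163337735
```

View pics/s17c.png

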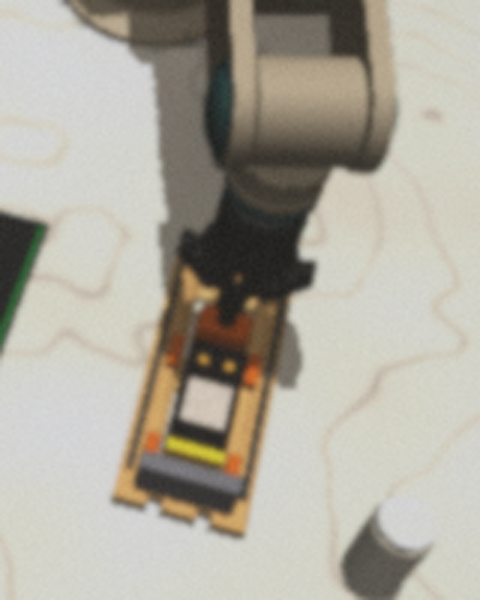

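Call:
drive_tool([
  [[0,0,0],[0,0,-0.005],-1],
  [[0,0,0],[0,0,-0.009],-1],
  [[0,0,0],[0,0,-0.012],-1],
  [[0,0,0],[0,0,-0.014],-1],
])

```text
time: 20.35
tcp_pos: [0.4549, 0.242, 0.2111]
ee_rot: [[-0.136, 0.002, -0.991], [0.991, -0.002, -0.136], [-0.002, -1.0, -0.001]]
force: [-5.2, 0.3, -0.2]
width: -0.0001
```

Call:
drive_tool([
  [[0,0,0],[0,0,-0.002],-1],
  [[0,0,0],[0,0,-0.004],-1],
  [[0,0,0],[0,0,-0.005],-1],
])

```text
time: 20.65
tcp_pos: [0.4599, 0.2427, 0.2111]
ee_rot: [[-0.136, 0.001, -0.991], [0.991, -0.002, -0.136], [-0.002, -1.0, -0.001]]
force: [-4.1, 0.8, 2.8]
width: -0.0004
```

Call:
drive_tool([
  [[0,0,0],[0,0,-0.002],-1],
  [[0,0,0],[0,0,-0.004],-1],
  [[0,0,0],[0,0,-0.005],-1],
])

```text
time: 20.95
tcp_pos: [0.4624, 0.2433, 0.2111]
ee_rot: [[-0.136, -0.011, -0.991], [0.991, -0.005, -0.136], [-0.003, -1.0, 0.012]]
force: [-34.7, -7.6, 23.7]
width: 0.0002
```

Call:
drive_tool([
  [[0,0,0],[0,0,0.01],-1],
  [[0,0,0],[0,0,0.03],-1],
  [[0,0,0],[0,-0.03,0.04],-1],
  [[0,0,0],[0,-0.08,0.04],-1],
  [[0,0,0],[0,-0.13,0.04],-1],
  [[0,0,0],[0,-0.18,0],-1],
  [[0,0,0],[0,-0.19,-0.05],-1],
  [[0,0,0],[0,-0.19,-0.1],-1],
  [[0,0,0],[0,-0.19,-0.12],-1],
  [[0,0,0],[0,-0.19,-0.12],-1],
])

```text
time: 21.95
tcp_pos: [0.5868, 0.2601, 0.3969]
ee_rot: [[-0.134, -0.012, -0.991], [0.991, -0.006, -0.134], [-0.005, -1.0, 0.013]]
force: [-0.2, 0.7, -0.3]
width: 0.0003
```

```bash
python3 - <<'E'
from h import *
s=sense();print(s['tcp_pos'],s['force'],s['time'])
im=save('wrist','w18')[:,:,::-1];cv2.imwrite('pics/w18c.png',cv2.resize(im[0:260,220:420],None,fx=2.3,fy=2.3,interpolation=cv2.INTER_CUBIC))
im=save('scene','s18');cv2.imwrite('pics/s18c.png',cv2.resize(im[100:300,340:500,::-1],None,fx=3,fy=3,interpolation=cv2.INTER_CUBIC))
E
```

```text
[0.58678592 0.26011978 0.39689449] [-0.16211608  0.7235181  -0.311979  ] 21.95
```

View pics/w18c.png

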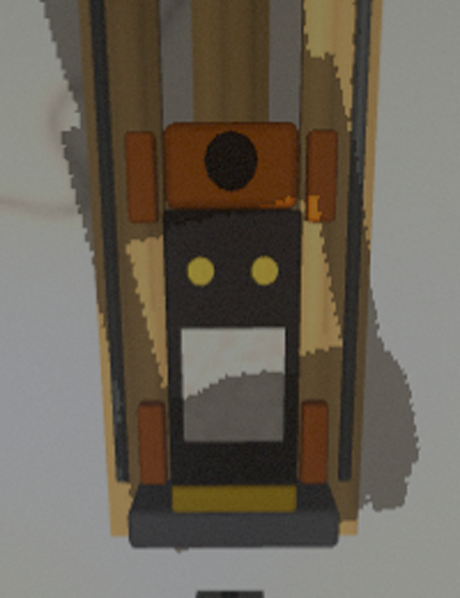

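View pics/s18.png

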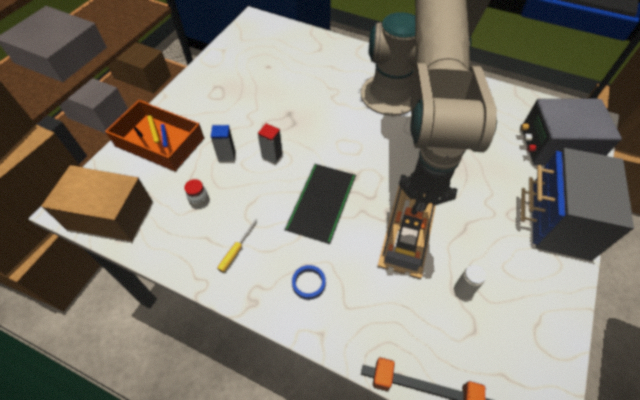

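```bash
python3 - <<'E'
from h import *
s=sense();R=np.array(s['ee_rot']);T=np.array(s['tcp_pos'])
q=lambda x,y,z:(R.T@(atz('wrist',(x/2.3+220,y/2.3),z)-T)).round(4)
for n,a in dict(cap=(234,511,.064),stopL=(150,514,.061),stopR=(320,514,.061),plain=(232,210,.064),jfront=(232,209,.060),jrear=(232,122,.018),jrearT=(232,124,.06)).items():print(n,q(*a))
im=cv2.imread('pics/w18.png');cv2.imwrite('pics/w18d.png',cv2.resize(im[195:245,265:375],None,fx=7,fy=7,interpolation=cv2.INTER_CUBIC))
cv2.imwrite('pics/w18e.png',cv2.resize(im[40:110,265:375],None,fx=7,fy=7,interpolation=cv2.INTER_CUBIC))
E
```

```text
cap [ 0.0017  0.3344 -0.0373]
stopL [-0.0338  0.3375 -0.0399]
stopR [ 0.038   0.3372 -0.0398]
plain [0.0007 0.3358 0.0818]
jfront [0.0007 0.3398 0.0821]
jrear [0.0008 0.3822 0.1158]
jrearT [0.0007 0.3402 0.1112]
```

View pics/w18d.png

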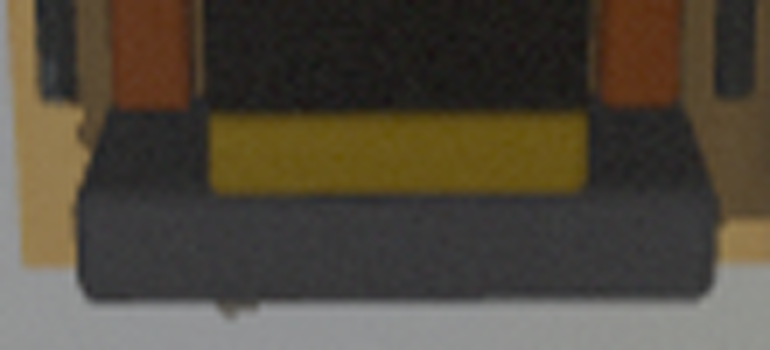

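View pics/w18e.png

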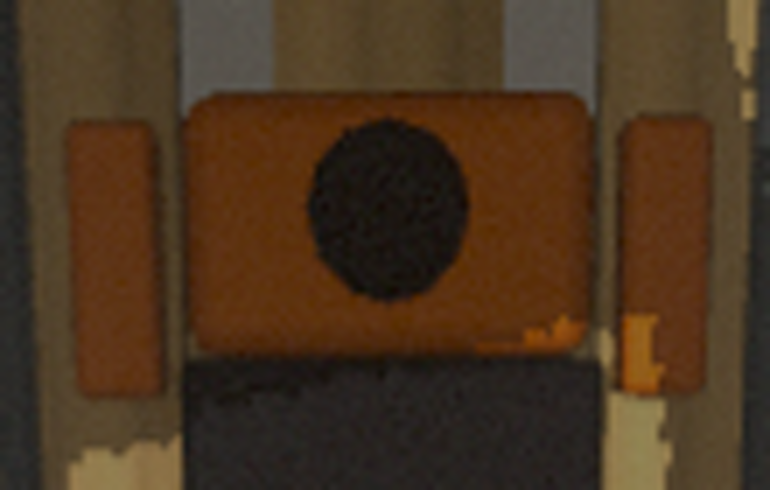

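```bash
python3 -c "
from h import *
s=sense();print(s['force'],np.abs(s['joint_velocities']).max(),s['time']);print(finish_job())"
```

```text
[-0.89229271 -0.1043643   0.27005315] 0.0556855155580931 22.05
the job is handed in; nothing more can be done
None
```

The job is handed in at 22 s of robot time, and every check I could make says it worked. `finish_job()` gives no verdict.

**What I did:**
- I stood the yellow-capped module on the mat and let go. A light push high on its robot-side face, with shut fingers, then tipped it onto its heat-sink fins.
- I picked it up lying, laid it fins down in the cradle with the yellow end towards the grey stop, and pushed the orange jaw up from behind. The force rose from about 5 N to about 35 N when the module met the stop, and I then backed off.

**Last checks:**
- **Module:** the final wrist picture shows it plate up between the guides. The yellow end measured within about 2.5 mm of the stop edge (limit 3 mm), and in the enlarged picture the two edges meet.
- **Jaw:** its front sits against the module's plain end. I could not read the joint itself.
- **Bench:** in the last scene picture, the other modules and the things on the bench look as they did at the start. The gripper was clear, with force readings under 1 N.

**Disagreements:**
- My first lateral estimate of the cradle was about 4 mm off. I corrected it from close wrist views before lowering the module.
- The networks' points for the cradle disagreed with each other by up to about 16 mm, so I used the measured guide edges instead.

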